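# Set up a shaft on V-blocks for a run-out check

## Task

Set the stepped shaft up for a run-out check on the surface plate: stand the two matching V-blocks upright on the plate, spaced so that one comes under the middle of each bearing seat (the thinner lengths either side of the thick middle), then lay the shaft in both V's so that it lies level, lengthwise along the centre of the plate. Then stand the dial gauge on the plate behind the shaft, on the far side from the robot, with its arm reaching forward so that its sprung stylus is pressed in on the top of the shaft's thick middle, at about half its length. Leave the large odd V-block, the try square and the marker where they are.

Things in the scene. Friction and masses are not known exactly. Their poses are not given: they have to be found in the camera images.
- surface_plate: Flat grey iron surface plate, fixed to the bench, 180 (x) x 260 (y) x 25 mm high, in the left or the right half of the work area. Origin: centre of its underside, on the bench; the working face is 25 mm above it. y runs along its length; x points to its back edge, away from the robot (within about 10 degrees).
- v_block_1_mid (a point): One of two matching steel V-blocks, loose, 0.3 kg: 30 mm long along its groove (x), 46 wide (y), 40 high; 90-degree V in the top along x, 32 mm wide, 16 deep: a 20 mm bar lies in it with its axis 38 mm above the foot. Point: block's centre, 20 mm above its foot. It stands on the bench, groove roughly away from the robot. Grip across the 46 mm. Either block may go under either seat.
- v_block_2_mid (a point): The other of the two matching V-blocks: same shape, size, mass, axes and point as the first.
- v_block_big_mid (a point): The odd, larger steel V-block, 44 mm long (x, along its groove), 60 wide (y), 56 high, loose, standing on the bench. It is not of the pair: leave it. Point: its centre, 28 mm above its foot.
- cradle: Softwood cradle, fixed to the bench in the other half from the plate, holding the shaft at the start: board 150 mm long (x), 66 wide (y), 12 thick, with a notched upright, 20 mm thick, 44 high, 57 mm either side of its middle; open between them. Origin: centre of its underside; x along the shaft, roughly left-right.
- shaft_mid (a point): Stepped steel shaft, 190 mm long, 0.5 kg, loose, level in the cradle, its axis 42 mm above the bench. Point: its centre, on the axis; x along it (it may roll about x; both ends are alike). Thick middle 28 mm diameter, 64 long: grip there, from above. Either side a bearing seat 20 mm diameter, 50 long, its middle 57 mm from the shaft's centre; then a dark end 14 mm diameter, 13 long.
- gauge_column (a point): Dial gauge on a stand, loose, 0.46 kg, on the bench: grey foot 44 (x) x 56 (y) x 26 mm high, flat column 18 (x) x 14 (y) mm, its top 165 mm above the foot's underside; an arm 105 mm up reaches along -x, roughly to the robot, to a 42 mm dial (top 126 mm up). Point: on the column's axis, 148 mm above the foot's underside, free of the arm; grip there across the 14 mm (along y).
- gauge_stylus (a joint): Sprung stylus pointing down from the dial, 56 mm from the column along the gauge's -x. Value: how far it is pushed up, m (0 free, 0.010 full travel; takes 0.4 to 0.8 N). Its 7 mm ball's underside is 47 mm above the foot's underside when free: 5 mm lower than the top of the shaft's thick middle when that lies in the V-blocks on the same surface.
- try_square: Engineer's try square lying flat on the bench, 75 x 120 x 15 mm, loose: a bystander. Origin: centre of its underside.
- marker: Black paint marker lying on the bench behind the cradle, about 70 mm from its middle, 132 mm long, 16 thick, loose: a bystander. Origin: centre of its underside.
Not all that is in view belongs to the job. What is shaped like the part that bears v_block_2_mid but orange is not meant.

How it is judged:
By the outcome, as a careful person would: the job done as asked, in the order asked, and still so for the second after the job is handed in, with the robot touching nothing.
It also fails if it takes over 138 s, if anything falls off the work surface, if the arm or the gripper's body presses on something with over 40 N, if the wrist force passes 120 N, or if a joint passes its speed limit or range.

## Robot

A 6-joint arm with a two-finger parallel gripper is mounted at the origin on a cart in front of the work surface, level with it; the furniture and walls round the work are solid. World frame = base frame: x ahead of the robot, y to its left, z up, the work surface at z = 0. Lengths are in m, angles in rad, forces in N, time in s.
With the tool pointing down it reaches from about 0.25 to 0.725 m from the base axis. Payload 4 kg.
Tool frame: the origin (TCP) lies between the finger pads; the fingertips stand 11 mm ahead of it and the grasp point (between the pads) lies 8 mm behind it (bot.tip_extent is the distance from the TCP to the fingertips, in m); z points along the fingers, y is the line along which they close (so a half turn about z gives the same grasp; the last joint's range is limited). The gripper opens to 85 mm and grips with 20 to 120 N. Pads are 22 mm wide; open, the fingers measure 114 mm over their backs; the gripper's body (76 mm by 85 mm) begins 54 mm behind the grasp point. The pads swing forward as they close: fully open they stand 13 mm farther back than shut.
Start: joints at [1.272, 0.241, 0.005, 1.335, 0, 1.571], TCP at [0.147, 0.478, 0.242] pointing down, gripper open.
Joint ranges: [-2.72, 2.72], [-1.05, 1.87], [-1.09, 1.28], [-1.99, 2.15], [-1.42, 1.44], [-3.14, 3.14]. Speed limits (rad/s): [2.79, 2.79, 3.14, 3.14, 3.14, 3.14].

## Interface

Orientations are given as a unit quaternion [x, y, z, w].
In Python, from workcell import bot gives the robot as it stands. The module is installed in compiled form; this text tells all that it offers.
- The arm moves only by the tool drive_tool, never from a script. Its argument "rows" is a list of rows, each an object of numbers: "dx", "dy", "dz": the shift along the tool's x, y, z in units of 50 mm (1.0 is 50 mm); "wx", "wy", "wz": the turn, a rotation vector about the tool's x, y, z in units of 5 degrees (1.0 is 5 degrees); "hand": the finger opening in mm, from 0 to 85.4. A call has 1 to 20 rows; each row is the pose to reach, as a shift and turn from the pose commanded when the call began, along the tool's axes at that moment; what a row does not reach only later rows make up. A row lasts 1/10 s, in which the tool goes at most 50 mm and 8.59 degrees, less where a joint would pass 70% of its speed; a pose out of reach is approached as far as the arm can. A call with a gripper value outside its range is refused whole. The fingers move at their own pace and stop on an object; the grip force is fixed at half the most. Time passes only in rows, so rows that repeat a pose let the fingers close. It gives the time, the measured TCP pose, the force, the opening and the grip force at its end, in the units of the state.
- bot.get_obs(): the state, without advancing time (a new reading comes with each control period).
- bot.camera(name): name is "side" or "top"; returns the picture (400x640x3 uint8, red, green, blue); there is no depth.
- bot.get_calibration(name): a dict with "vfov" (degrees; the focal length in pixels is half the picture's height over the tangent of half this angle, whatever the lens; pixels are square), "cx", "cy" (the principal point, pixels), "origin" and "rotation" of the camera in the world. Camera axes: x right, y up, looking along -z (the intrinsics and any distortion apply to the point x, -y, -z); pixel columns grow to the right and rows downward; lengths in m; the calibration is good to about 2 mm. A picture is of the moment at which its call begins. get_calibration takes no time and is no camera call.
- bot.job_done(): hands the job in; it is judged then, once.
Trained networks look in the newest picture that a camera, given by its name, has taken for a name from the list of things; names that differ only in an ending like _2 or _b are one class to them, and where a whole thing is asked for, a point or a joint stands for the part that bears it (a point fixed in the world has none). Each returns a list of dicts, best first, with "score" (0 to 1); they miss things now and then, are a little off and sometimes report something else, mostly with a low value. They report only what shows in the picture. A call takes as long as a camera call. They do not tell look-alikes from the thing itself.
- bot.look_for(camera, thing): "extent" ([centre column, centre row, width, height] in pixels, round what is visible of it).
- bot.outline_of(camera, thing): "region" (400x640 bool, what is visible of it) and "extent" ([centre column, centre row, width, height] in pixels, round what is visible of it).
The state is a dict: "clock": time; "joint_pos": joint angles; "joint_vel": joint speeds; "tau": joint torques, N m; "eef_pos": TCP position; "tool_rot": TCP orientation; "ft_force": force on the tool from outside, world axes, zero at the start; "ft_torque": the same for the moment, N m; "grip_width": finger opening in m; "grasp_force": force on a finger pad.
Only numpy, scipy, OpenCV 4.12 (cv2) and the standard library are available. Lean on these libraries where they do the work, as an engineer would, in place of code of your own. Each camera call takes 0.05 s, during which the arm holds its last target. There are 200 camera calls.

## Working session

There is one attempt and no reset: what is moved stays moved. The work goes in short steps, Python scripts to look and compute and a tool call to move; the robot and the scene stay as the last step left them, time stands still between calls to the robot, and variables do not carry over. Pictures are saved under pics/ and viewed, at most 17 in all, crops included, and the job is handed in when it is done.

Besides the shell and the picture viewer there is one more tool, called after "Request:" in YAML: its name, and indented under it one key for each argument. drive_tool: Moves the arm, as the interface text tells. Its arguments: {"type":"object","properties":{"rows":{"type":"array","items":{"type":"object","properties":{"dx":{"type":"number"},"dy":{"type":"number"},"dz":{"type":"number"},"wx":{"type":"number"},"wy":{"type":"number"},"wz":{"type":"number"},"hand":{"type":"number"}}}}},"required":["rows"]}

```bash
mkdir -p pics
cat > h.py <<'E'
import numpy as np, cv2
from workcell import bot
from scipy.spatial.transform import Rotation as R
def cal(n):
    c=bot.get_calibration(n); f=200/np.tan(np.radians(c['vfov'])/2)
    Rm=np.array(c['rotation'])
    if Rm.shape!=(3,3): Rm=R.from_quat(Rm).as_matrix()
    return c,f,Rm,np.array(c['origin'])
def px2w(n,u,v,z):
    c,f,Rm,o=cal(n); d=Rm@np.array([(u-c['cx'])/f,-(v-c['cy'])/f,-1.]); return o+d*(z-o[2])/d[2]
def w2px(n,p):
    c,f,Rm,o=cal(n); q=Rm.T@(np.array(p)-o); return np.array([c['cx']+f*q[0]/-q[2], c['cy']-f*q[1]/-q[2]])
def snap(n,fn=None,crop=None,s=1):
    im=bot.camera(n)
    if fn:
        a=im if crop is None else im[crop[1]:crop[3],crop[0]:crop[2]]
        cv2.imwrite('pics/'+fn,cv2.resize(a[:,:,::-1],None,fx=s,fy=s,interpolation=cv2.INTER_CUBIC))
    return im
E
python3 - <<'E'
from h import *
for n in('top','side'):
    print(bot.get_calibration(n)); snap(n,n+'0.png')
    for t in ['surface_plate','v_block_1_mid','v_block_big_mid','cradle','shaft_mid','gauge_column','try_square','marker']:
        print(n,t,[(round(d['score'],2),np.round(d['extent']).tolist()) for d in bot.look_for(n,t)[:4]])
print(bot.get_obs())
E
```

```text
{'vfov': 50.336953092663855, 'cx': 317.0986504929771, 'cy': 196.7557260411219, 'origin': array([ 0.33216277, -0.00365887,  1.06915058]), 'rotation': array([ 0.07295075, -0.07201226, -0.70201479,  0.70474652])}
top surface_plate [(0.59, [389.0, 173.0, 106.0, 73.0])]
top v_block_1_mid [(0.62, [436.0, 259.0, 23.0, 16.0]), (0.27, [321.0, 240.0, 26.0, 24.0])]
top v_block_big_mid [(0.91, [318.0, 242.0, 25.0, 22.0])]
top cradle [(0.95, [249.0, 170.0, 58.0, 33.0])]
top shaft_mid [(0.65, [246.0, 168.0, 74.0, 19.0])]
top gauge_column [(0.59, [373.0, 264.0, 31.0, 34.0])]
top try_square [(0.96, [199.0, 258.0, 46.0, 31.0])]
top marker [(0.66, [254.0, 146.0, 56.0, 4.0])]
{'vfov': 54.69556916014396, 'cx': 318.7599890218482, 'cy': 193.47431812553552, 'origin': array([0.29030562, 0.89602301, 0.62314226]), 'rotation': array([-0.06200302,  0.49994505,  0.85823873, -0.09816742])}
side surface_plate [(0.74, [296.0, 192.0, 80.0, 47.0])]
side v_block_1_mid [(0.61, [371.0, 175.0, 9.0, 18.0]), (0.22, [368.0, 183.0, 33.0, 52.0])]
side v_block_big_mid [(0.91, [344.0, 217.0, 26.0, 31.0])]
side cradle [(0.79, [2
[... 230 characters left out ...]
.0])]
{'clock': 0.9, 'joint_pos': array([ 1.27196955e+00,  2.40555310e-01,  4.97709517e-03,  1.33519512e+00,
       -1.50236058e-05,  1.57079506e+00]), 'joint_vel': array([-0.0001973 , -0.00068091,  0.00108438, -0.00031507, -0.00072772,
       -0.00041054]), 'tau': array([ 3.57590379e-04, -3.72197556e+01,  2.52692682e+01,  1.06050600e-03,
        1.54654558e-04, -2.89457674e-06]), 'eef_pos': array([0.14720097, 0.47783083, 0.24232005]), 'tool_rot': array([1.48857454e-01, 9.88858664e-01, 1.02513270e-05, 9.13963161e-06]), 'ft_force': array([-0.23348956, -0.09543965,  0.54228675]), 'ft_torque': array([-0.01088786,  0.03922327, -0.02053705]), 'grasp_force': 0.0, 'grip_width': 0.08543884869693882}
```

View pics/top0.png

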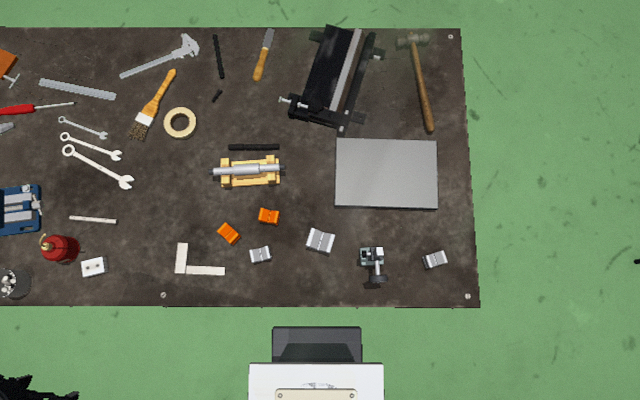

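View pics/side0.png

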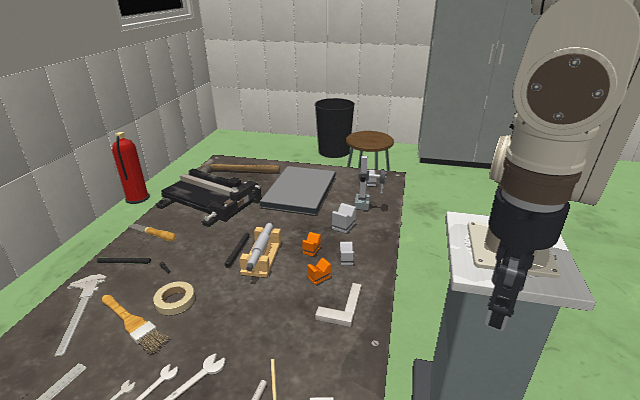

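The top view shows the plate at (387,173) and the cradle with the shaft at (249,170). The grey small V-blocks are at (435,259) and (260,255). The big grey block is at (320,240), the gauge at (373,264), and the marker at (254,146). The orange decoys are at (228,233) and (268,215).

Run:
```python
from h import *
for n in('top','side'): 
    print(n,'base',w2px(n,[0,0,0]).round(),'tcp',w2px(n,[.147,.478,.242]).round())
for nm,u,v,z in [('plate',387,173,.025),('p_tl',335.5,139,.025),('p_tr',438,140,.025),('p_br',437,209,.025),('p_bl',335,205,.025),('vbR',435,259,.04),('vbL',260,255,.04),('big',320,239,.056),('gcol',373,256,.15),('gcolA',373,256,.165),('shaft L',212,171,.042),('shaft R',284,168,.042),('shaft',246,168,.05),('marker',254,146,.008),('or1',228,233,.04),('or2',268,215,.04)]:
    print(nm,px2w('top',u,v,z).round(4))
print(w2px('side',px2w('top',246,168,.05)), w2px('side',px2w('top',435,259,.04)), w2px('side',px2w('top',335,205,.025)))
im=bot.camera('top')
a=cv2.resize(im[195:295,200:460,::-1],None,fx=3,fy=3,interpolation=cv2.INTER_CUBIC)
b=cv2.resize(im[130:225,200:460,::-1],None,fx=3,fy=3,interpolation=cv2.INTER_CUBIC)
cv2.imwrite('pics/c1.png',np.vstack([b,a]))
```

```text
top base [315. 433.] tcp [ 52. 389.]
side base [509. 248.] tcp [499. 304.]
plate [ 0.6118 -0.1788  0.025 ]
p_tl [ 0.702  -0.0487  0.025 ]
p_tr [ 0.7002 -0.3128  0.025 ]
p_br [ 0.5196 -0.3005  0.025 ]
p_bl [ 0.5288 -0.0466  0.025 ]
vbR [ 0.3953 -0.285   0.04  ]
vbL [0.4031 0.1347 0.04  ]
big [ 0.4404 -0.0092  0.056 ]
gcol [ 0.3944 -0.1224  0.15  ]
gcolA [ 0.3934 -0.1204  0.165 ]
shaft L [0.6108 0.2608 0.042 ]
shaft R [0.6193 0.0812 0.042 ]
shaft [0.6167 0.1748 0.05  ]
marker [0.688  0.1635 0.008 ]
or1 [0.4559 0.2141 0.04  ]
or2 [0.5005 0.1182 0.04  ]
[259.65837209 240.75943154] [370.48543557 172.32332278] [315.41691838 207.68795786]
```

View pics/c1.png

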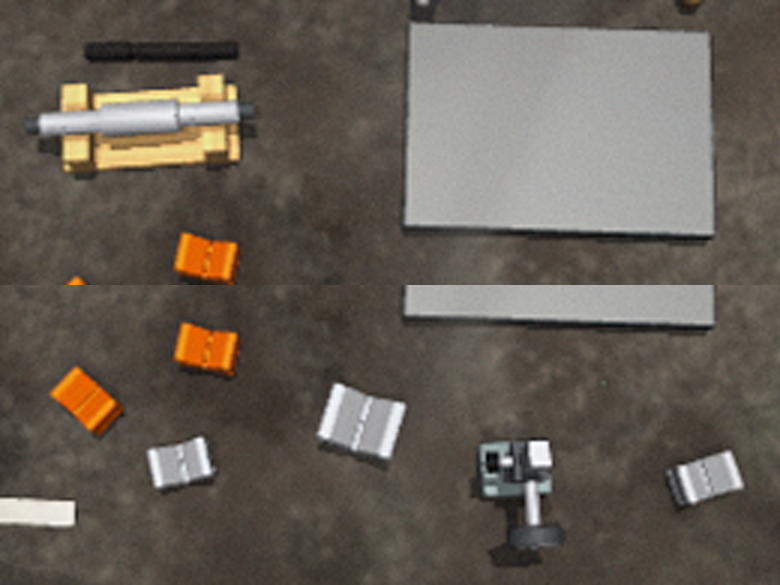

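```bash
cat >> h.py <<'E'
from scipy.optimize import least_squares
def fitrect(pts,L,W):
    # pts Nx2 world corners unordered; returns x,y,yaw of rect LxW
    c=pts.mean(0)
    def res(p,full=False):
        ca,sa=np.cos(p[2]),np.sin(p[2]); q=np.array([[s*L/2,t*W/2] for s in(1,-1) for t in(1,-1)])
        q=q@np.array([[ca,sa],[-sa,ca]])+p[:2]
        return np.concatenate([a-q[np.argmin(((q-a)**2).sum(1))] for a in pts])
    b=min((least_squares(res,[*c,y0]) for y0 in (-.4,-.2,0,.2,.4)),key=lambda r:r.cost)
    return b.x, b.fun
def goto(p,psi=None):
    o=bot.get_obs(); r=R.from_quat(o['tool_rot']); M=r.as_matrix()
    t=M.T@(np.array(p)-o['eef_pos'])/.05
    if psi is None: w=np.zeros(3)
    else:
        c,s=np.cos(psi),np.sin(psi); T=np.array([[-s,c,0],[c,s,0],[0,0,-1.]])
        T=T.T  # columns x,y,z
        T=np.column_stack([[-s,c,0],[c,s,0],[0,0,-1]])
        w=np.degrees((R.from_matrix(M.T@T)).as_rotvec())/5
    return t.round(3),w.round(3)
E
python3 - <<'E'
from h import *
im=bot.camera('top')
def corners(m):
    cs=max(cv2.findContours(m.astype(np.uint8),0,2)[0],key=cv2.contourArea)
    return cs[:,0,:].astype(float)
g=cv2.cvtColor(im,cv2.COLOR_RGB2GRAY)
for nm,(x0,y0,x1,y1),th,z,L,W in [('plate',(325,132,446,214),95,.025,.18,.26),('vbL',(245,240,276,268),105,.04,.03,.046),('vbR',(420,246,450,274),105,.04,.03,.046),('big',(303,224,338,256),105,.056,.044,.06)]:
    k=8; c=cv2.GaussianBlur(cv2.resize(g[y0:y1,x0:x1],None,fx=k,fy=k,interpolation=cv2.INTER_CUBIC),(0,0),3)
    m=cv2.morphologyEx((c>th).astype(np.uint8),cv2.MORPH_CLOSE,np.ones((25,25)))
    q=corners(m); hull=cv2.convexHull(q.astype(np.float32))[:,0]
    uv=(hull+.5)/k-.5+[x0,y0]
    w=np.array([px2w('top',u,v,z)[:2] for u,v in uv])
    r=cv2.minAreaRect((w*1e4).astype(np.float32))
    box=cv2.boxPoints(r)/1e4
    print(nm,'centre',np.array(r[0])/1e4,'size',np.round(np.array(r[1])/10,1),'ang',round(r[2],1), fitrect(box,L,W)[0].round(4))
print(g[250:262,430:442]); print(bot.tip_extent)
for t in ['shaft_mid']:
  for n in('top','side'):
    d=bot.outline_of(n,t) if (n=='top' or bot.camera('side') is not None) else 0
    ys,xs=np.nonzero(d[0]['region']); pc=np.array([xs,ys]).T.astype(np.float32)
    print(n,cv2.minAreaRect(pc),pc.mean(0))
E
```

```text
plate centre [ 0.60786099 -0.17860721] size [294.3 193.7] ang 88.3 [ 0.6079 -0.1786 -0.0295]
vbL centre [0.40632507 0.13551274] size [34.2 50.6] ang 13.1 [0.4063 0.1355 0.2285]
vbR centre [ 0.39520791 -0.28501138] size [32.6 54.6] ang 17.3 [ 0.3952 -0.285   0.3022]
big centre [ 0.43819111 -0.00914493] size [62.6 48.8] ang 72.9 [ 0.4382 -0.0091 -0.299 ]
[[ 62  61  60  55  52  51  52  49  48  47  65 107]
 [ 66  60  55  51  49  46  44  66 102 122 166 202]
 [ 55  52  45  42  70 107 134 156 161 166 168 202]
 [ 40  67 115 130 140 165 168 171 168 166 164 180]
 [129 158 181 168 143 170 168 166 168 165 168 175]
 [165 173 190 166 118 170 168 167 166 166 166 164]
 [171 169 174 191 187 142 169 166 164 170 162 163]
 [167 164 165 188 183 135 169 164 167 164 164 166]
 [161 165 164 189 180 145 169 166 168 162 165 163]
 [173 167 167 171 197 199 144 164 166 170 165 162]
 [192 165 165 165 187 190 141 170 168 162 162 163]
 [199 162 166 165 176 168 146 165 167 163 166 164]]
0.011
top ((246.51760864257812, 168.72940063476562), (11.044296264648438, 75.31597137451172), 85.60128784179688) [247.28593 168.73373]
side ((259.1230773925781, 245.78463745117188), (11.163125991821289, 53.08686065673828), 29.74488067626953) [259.20468 245.6823 ]
```

Run:
```python
from h import *
print(goto([.406,.1355,.1],np.radians(103)))
```

```text
(array([-6.962, -5.02 ,  2.846]), array([ 0.   ,  0.   , -6.024]))
```

Request:
drive_tool:
  rows:
    - {"dx": -3.5,"dy": -2.5,"dz": 1.2,"wz": -3,"hand": 85}
    - {"dx": -3.5,"dy": -2.5,"dz": 1.2,"wz": -3,"hand": 85}
    - {"dx": -3.5,"dy": -2.5,"dz": 1.2,"wz": -3,"hand": 85}
    - {"dx": -3.5,"dy": -2.5,"dz": 1.2,"wz": -3,"hand": 85}
    - {"dx": -3.5,"dy": -2.5,"dz": 1.2,"wz": -3,"hand": 85}
    - {"dx": -6.96,"dy": -5.02,"dz": 2.85,"wz": -6,"hand": 85}
    - {"dx": -6.96,"dy": -5.02,"dz": 2.85,"wz": -6,"hand": 85}
    - {"dx": -6.96,"dy": -5.02,"dz": 2.85,"wz": -6,"hand": 85}
    - {"dx": -6.96,"dy": -5.02,"dz": 2.85,"wz": -6,"hand": 85}
    - {"dx": -6.96,"dy": -5.02,"dz": 2.85,"wz": -6,"hand": 85}
    - {"dx": -6.96,"dy": -5.02,"dz": 2.85,"wz": -6,"hand": 85}
    - {"dx": -6.96,"dy": -5.02,"dz": 2.85,"wz": -6,"hand": 85}

```text
invalid input at $.rows[0]: expected keys dx, dy, dz, wx, wy, wz, hand
```

Run:
```python
from h import *
a=snap('top')[200:300,200:460,::-1]; b=snap('side')[120:320,220:480,::-1]
cv2.imwrite('pics/h1.png',np.vstack([cv2.resize(a,(660,254),interpolation=2),cv2.resize(b,(442,340),interpolation=2)[:, :] if 0 else cv2.copyMakeBorder(cv2.resize(b,(442,340),interpolation=2),0,0,0,218,0)]))
print(goto([.406,.1355,.018],np.radians(103)))
# plate lines
im=bot.camera('top'); g=cv2.cvtColor(im,cv2.COLOR_RGB2GRAY).astype(float)
def edge(pts,axis):
    out=[]
    for u,v in pts:
        # search along axis for max gradient +-6, subpixel
        s=np.arange(-6,7); 
        val=np.array([g[v+k,u-2:u+3].mean() if axis else g[v-2:v+3,u+k].mean() for k in s]); d=abs(np.diff(val)); i=d.argmax()
        j=slice(max(i-1,0),i+2); off=(s[:-1][j]+.5)@d[j]/d[j].sum()
        out.append((u,v+off) if axis else (u+off,v))
    return np.array([px2w('top',a,b,.025)[:2] for a,b in out])
T=edge([(u,139) for u in range(348,428,8)],1);B=edge([(u,206) for u in range(348,428,8)],1)
Lf=edge([(335,v) for v in range(150,198,6)],0);Rt=edge([(438,v) for v in range(150,198,6)],0)
for nm,q,ax in(('T',T,1),('B',B,1),('L',Lf,0),('R',Rt,0)):
    k=np.median(q[:,1-ax]); p=np.polyfit(q[:,ax],q[:,1-ax],1); print(nm,p.round(4),'mid',q.mean(0).round(4),'rms',np.std(q[:,1-ax]-np.polyval(p,q[:,ax])).round(4))
```

```text
(array([-6.963, -5.02 ,  4.486]), array([-0.   , -0.   , -6.023]))
T [0.0297 0.7084] mid [ 0.7033 -0.1737] rms 0.0004
B [0.0308 0.5315] mid [ 0.5263 -0.1687] rms 0.0002
L [-0.0281 -0.0308] mid [ 0.6168 -0.0481] rms 0.0003
R [-0.0266 -0.2886] mid [ 0.6178 -0.3051] rms 0.0004
```

View pics/h1.png

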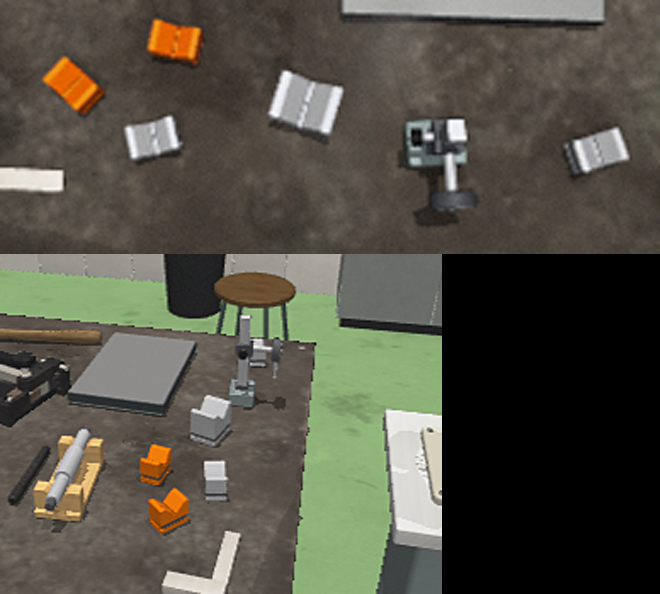

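The picture shows the arm has not moved. The grey small blocks are at (260,255) and (435,259), as chosen.

Request:
drive_tool:
  rows:
    - {"dx": -3.5,"dy": -2.5,"dz": 1.2,"wx": 0,"wy": 0,"wz": -3,"hand": 85}
    - {"dx": -3.5,"dy": -2.5,"dz": 1.2,"wx": 0,"wy": 0,"wz": -3,"hand": 85}
    - {"dx": -3.5,"dy": -2.5,"dz": 1.2,"wx": 0,"wy": 0,"wz": -3,"hand": 85}
    - {"dx": -3.5,"dy": -2.5,"dz": 1.2,"wx": 0,"wy": 0,"wz": -3,"hand": 85}
    - {"dx": -6.96,"dy": -5.02,"dz": 2.85,"wx": 0,"wy": 0,"wz": -6,"hand": 85}
    - {"dx": -6.96,"dy": -5.02,"dz": 2.85,"wx": 0,"wy": 0,"wz": -6,"hand": 85}
    - {"dx": -6.96,"dy": -5.02,"dz": 2.85,"wx": 0,"wy": 0,"wz": -6,"hand": 85}
    - {"dx": -6.96,"dy": -5.02,"dz": 2.85,"wx": 0,"wy": 0,"wz": -6,"hand": 85}
    - {"dx": -6.96,"dy": -5.02,"dz": 2.85,"wx": 0,"wy": 0,"wz": -6,"hand": 85}
    - {"dx": -6.96,"dy": -5.02,"dz": 2.85,"wx": 0,"wy": 0,"wz": -6,"hand": 85}
    - {"dx": -6.96,"dy": -5.02,"dz": 2.85,"wx": 0,"wy": 0,"wz": -6,"hand": 85}
    - {"dx": -6.96,"dy": -5.02,"dz": 2.85,"wx": 0,"wy": 0,"wz": -6,"hand": 85}

```text
clock: 2.5
eef_pos: [0.4058, 0.1354, 0.0998]
tool_rot: [-0.112, 0.994, 0.0, -0.0]
ft_force: [0.2, 1.2, -0.4]
grip_width: 0.0847
grasp_force: 0.0
```

Run:
```python
from h import *
a=snap('top')[200:300,200:460,::-1]; b=snap('side')[120:320,220:480,::-1]
cv2.imwrite('pics/h2.png',np.vstack([cv2.resize(a,(660,254),interpolation=2),cv2.copyMakeBorder(cv2.resize(b,(442,340),interpolation=2),0,0,0,218,0)]))
print(goto([.406,.1355,.018],np.radians(103)))
```

```text
(array([-1.000e-03, -1.900e-02,  1.645e+00]), array([ 0.005,  0.007, -0.009]))
```

View pics/h2.png

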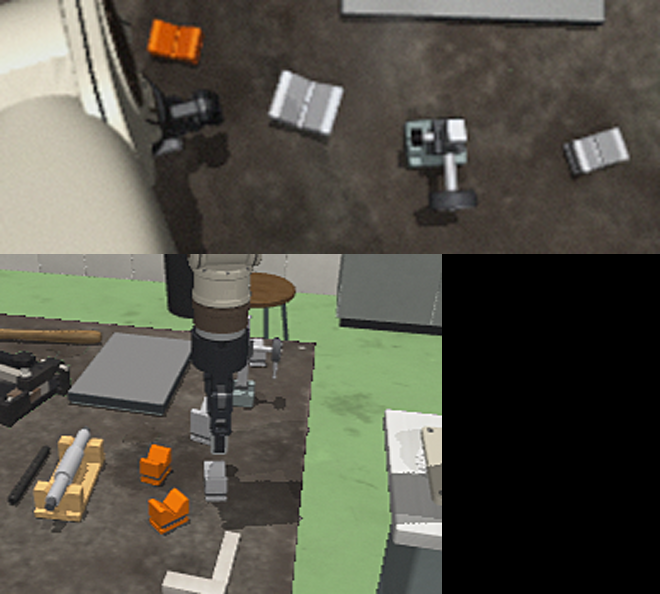

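The side view shows the gripper directly above the left small V-block (215,480 in the composite). I'll go down and grip it.

Request:
drive_tool:
  rows:
    - {"dx": 0,"dy": 0,"dz": 0.7,"wx": 0,"wy": 0,"wz": 0,"hand": 85}
    - {"dx": 0,"dy": 0,"dz": 1.2,"wx": 0,"wy": 0,"wz": 0,"hand": 85}
    - {"dx": 0,"dy": 0,"dz": 1.5,"wx": 0,"wy": 0,"wz": 0,"hand": 85}
    - {"dx": 0,"dy": 0,"dz": 1.64,"wx": 0,"wy": 0,"wz": 0,"hand": 85}
    - {"dx": 0,"dy": 0,"dz": 1.64,"wx": 0,"wy": 0,"wz": 0,"hand": 60}
    - {"dx": 0,"dy": 0,"dz": 1.64,"wx": 0,"wy": 0,"wz": 0,"hand": 52}
    - {"dx": 0,"dy": 0,"dz": 1.64,"wx": 0,"wy": 0,"wz": 0,"hand": 40}
    - {"dx": 0,"dy": 0,"dz": 1.64,"wx": 0,"wy": 0,"wz": 0,"hand": 40}
    - {"dx": 0,"dy": 0,"dz": 1.64,"wx": 0,"wy": 0,"wz": 0,"hand": 40}
    - {"dx": 0,"dy": 0,"dz": 1.64,"wx": 0,"wy": 0,"wz": 0,"hand": 40}
    - {"dx": 0,"dy": 0,"dz": 1.64,"wx": 0,"wy": 0,"wz": 0,"hand": 40}
    - {"dx": 0,"dy": 0,"dz": 1.2,"wx": 0,"wy": 0,"wz": 0,"hand": 40}
    - {"dx": 0,"dy": 0,"dz": 0.5,"wx": 0,"wy": 0,"wz": 0,"hand": 40}
    - {"dx": 0,"dy": 0,"dz": -0.5,"wx": 0,"wy": 0,"wz": 0,"hand": 40}
    - {"dx": 0,"dy": 0,"dz": -1.2,"wx": 0,"wy": 0,"wz": 0,"hand": 40}
    - {"dx": 0,"dy": 0,"dz": -1.2,"wx": 0,"wy": 0,"wz": 0,"hand": 40}

```text
clock: 4.2
eef_pos: [0.4094, 0.1366, 0.165]
tool_rot: [-0.112, 0.994, 0.001, 0.005]
ft_force: [0.6, 0.3, -1.7]
grip_width: 0.045
grasp_force: 62.5
```

Run:
```python
from h import *
c=np.array([.6146,-.1765]); yaw=-.029
ey=np.array([-np.sin(yaw),np.cos(yaw)])
for s in (1,-1):
    print(s,c+s*.057*ey, goto([*(c+s*.057*ey),.12],yaw), goto([*(c+s*.057*ey),.12],yaw+np.pi))
snap('side','g1.png',(280,80,440,200),4); print(bot.get_obs()['joint_pos'])
```

```text
1 [ 0.61625277 -0.11952397] (array([-2.882, -5.915,  0.925]), array([ 0.122,  0.079, 20.905])) (array([-2.882, -5.915,  0.925]), array([ -0.074,   0.114, -15.094]))
-1 [ 0.61294723 -0.23347603] (array([-2.31 , -8.122,  0.917]), array([ 0.122,  0.079, 20.905])) (array([-2.31 , -8.122,  0.917]), array([ -0.074,   0.114, -15.094]))
[ 3.22066526e-01  1.54025580e-01 -3.21479644e-01  1.08900914e+00
 -1.15184473e-04  9.75009682e-02]
```

View pics/g1.png

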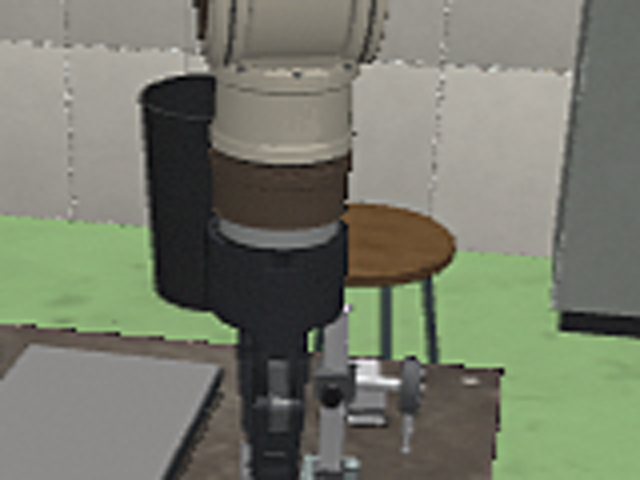

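Gripped at 45 mm. I'll carry it above the left seat place on the plate.

Request:
drive_tool:
  rows:
    - {"dx": -0.6,"dy": -1.2,"dz": 0,"wx": 0,"wy": 0,"wz": -1.6,"hand": 40}
    - {"dx": -1.2,"dy": -2.4,"dz": 0,"wx": 0,"wy": 0,"wz": -3.2,"hand": 40}
    - {"dx": -1.8,"dy": -3.6,"dz": 0,"wx": 0,"wy": 0,"wz": -4.8,"hand": 40}
    - {"dx": -2.3,"dy": -4.8,"dz": 0.3,"wx": 0,"wy": 0,"wz": -6.4,"hand": 40}
    - {"dx": -2.7,"dy": -5.6,"dz": 0.6,"wx": 0,"wy": 0,"wz": -8,"hand": 40}
    - {"dx": -2.88,"dy": -5.9,"dz": 0.9,"wx": 0,"wy": 0,"wz": -9.6,"hand": 40}
    - {"dx": -2.88,"dy": -5.9,"dz": 0.9,"wx": 0,"wy": 0,"wz": -11.2,"hand": 40}
    - {"dx": -2.88,"dy": -5.9,"dz": 0.9,"wx": 0,"wy": 0,"wz": -12.8,"hand": 40}
    - {"dx": -2.88,"dy": -5.9,"dz": 0.9,"wx": 0,"wy": 0,"wz": -14.2,"hand": 40}
    - {"dx": -2.88,"dy": -5.9,"dz": 0.9,"wx": 0,"wy": 0,"wz": -15.1,"hand": 40}
    - {"dx": -2.88,"dy": -5.9,"dz": 0.9,"wx": 0,"wy": 0,"wz": -15.1,"hand": 40}
    - {"dx": -2.88,"dy": -5.9,"dz": 0.9,"wx": 0,"wy": 0,"wz": -15.1,"hand": 40}
    - {"dx": -2.88,"dy": -5.9,"dz": 0.9,"wx": 0,"wy": 0,"wz": -15.1,"hand": 40}
    - {"dx": -2.88,"dy": -5.9,"dz": 0.9,"wx": 0,"wy": 0,"wz": -15.1,"hand": 40}

```text
clock: 5.65
eef_pos: [0.6118, -0.1198, 0.1145]
tool_rot: [-0.697, 0.717, 0.0, -0.0]
ft_force: [-0.2, 0.7, -2.3]
grip_width: 0.0449
grasp_force: 62.9
```

Run:
```python
from h import *
p=[.6163,-.1195]
print(goto([*p,.065],np.pi-.029),goto([*p,.043],np.pi-.029)); print(bot.get_obs()['eef_pos'],bot.get_obs()['joint_pos'])
snap('side','g2.png',(240,120,440,260),4)
```

```text
(array([-0.008, -0.091,  0.991]), array([0.005, 0.   , 0.003])) (array([-0.008, -0.091,  1.431]), array([0.005, 0.   , 0.003]))
[ 0.61178218 -0.11978269  0.11454275] [-1.93321692e-01  5.60039308e-01  1.45840699e-01  1.15704163e+00
 -5.42559081e-05 -1.73537686e+00]
```

View pics/g2.png

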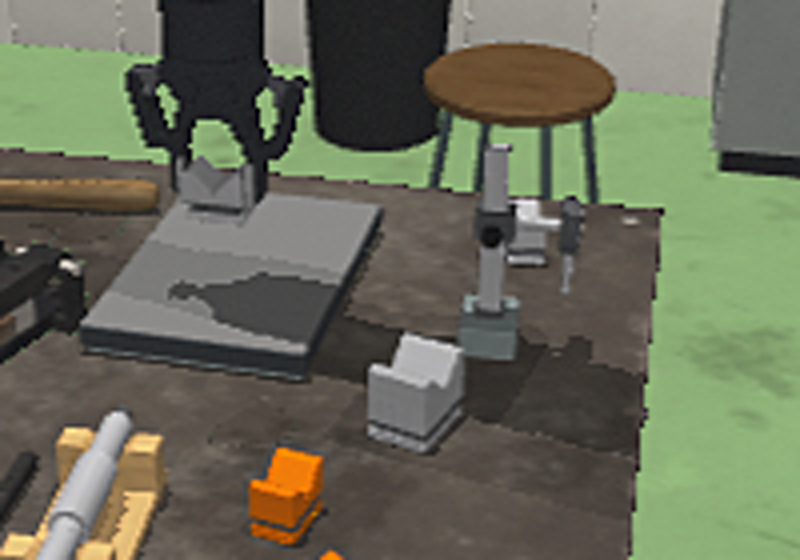

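The side view shows the block held upright over the plate (215,190 in the crop), with its V facing up. I'll lower it and release.

Request:
drive_tool:
  rows:
    - {"dx": 0,"dy": -0.09,"dz": 0.5,"wx": 0,"wy": 0,"wz": 0,"hand": 40}
    - {"dx": 0,"dy": -0.09,"dz": 1.0,"wx": 0,"wy": 0,"wz": 0,"hand": 40}
    - {"dx": 0,"dy": -0.09,"dz": 1.2,"wx": 0,"wy": 0,"wz": 0,"hand": 40}
    - {"dx": 0,"dy": -0.09,"dz": 1.35,"wx": 0,"wy": 0,"wz": 0,"hand": 40}
    - {"dx": 0,"dy": -0.09,"dz": 1.43,"wx": 0,"wy": 0,"wz": 0,"hand": 40}
    - {"dx": 0,"dy": -0.09,"dz": 1.43,"wx": 0,"wy": 0,"wz": 0,"hand": 40}
    - {"dx": 0,"dy": -0.09,"dz": 1.43,"wx": 0,"wy": 0,"wz": 0,"hand": 40}
    - {"dx": 0,"dy": -0.09,"dz": 1.43,"wx": 0,"wy": 0,"wz": 0,"hand": 50}
    - {"dx": 0,"dy": -0.09,"dz": 1.43,"wx": 0,"wy": 0,"wz": 0,"hand": 60}
    - {"dx": 0,"dy": -0.09,"dz": 1.43,"wx": 0,"wy": 0,"wz": 0,"hand": 70}
    - {"dx": 0,"dy": -0.09,"dz": 1.43,"wx": 0,"wy": 0,"wz": 0,"hand": 85}
    - {"dx": 0,"dy": -0.09,"dz": 1.43,"wx": 0,"wy": 0,"wz": 0,"hand": 85}
    - {"dx": 0,"dy": -0.09,"dz": 0.8,"wx": 0,"wy": 0,"wz": 0,"hand": 85}
    - {"dx": 0,"dy": -0.09,"dz": 0,"wx": 0,"wy": 0,"wz": 0,"hand": 85}
    - {"dx": 0,"dy": -0.09,"dz": -1,"wx": 0,"wy": 0,"wz": 0,"hand": 85}
    - {"dx": 0,"dy": -0.09,"dz": -2,"wx": 0,"wy": 0,"wz": 0,"hand": 85}
    - {"dx": 0,"dy": -0.09,"dz": -2,"wx": 0,"wy": 0,"wz": 0,"hand": 85}
    - {"dx": 0,"dy": -0.09,"dz": -2,"wx": 0,"wy": 0,"wz": 0,"hand": 85}

```text
clock: 7.5
eef_pos: [0.6176, -0.1203, 0.2171]
tool_rot: [-0.697, 0.717, -0.002, 0.001]
ft_force: [0.5, -0.0, -0.6]
grip_width: 0.085
grasp_force: 0.0
```

Run:
```python
from h import *
print(goto([.395,-.287,.2],np.radians(107.3)),goto([.395,-.287,.018],np.radians(107.3)))
```

```text
(array([3.458, 4.358, 0.324]), array([-0.053,  0.026, 14.216])) (array([3.455, 4.376, 3.964]), array([-0.053,  0.026, 14.216]))
```

Request:
drive_tool:
  rows:
    - {"dx": 0.8,"dy": 0.7,"dz": 0,"wx": 0,"wy": 0,"wz": 1.6,"hand": 85}
    - {"dx": 1.6,"dy": 1.4,"dz": 0,"wx": 0,"wy": 0,"wz": 3.2,"hand": 85}
    - {"dx": 2.4,"dy": 2.1,"dz": 0,"wx": 0,"wy": 0,"wz": 4.8,"hand": 85}
    - {"dx": 3.0,"dy": 2.8,"dz": 0,"wx": 0,"wy": 0,"wz": 6.4,"hand": 85}
    - {"dx": 3.46,"dy": 3.5,"dz": 0,"wx": 0,"wy": 0,"wz": 8,"hand": 85}
    - {"dx": 3.46,"dy": 4.0,"dz": 0.3,"wx": 0,"wy": 0,"wz": 9.6,"hand": 85}
    - {"dx": 3.46,"dy": 4.36,"dz": 0.6,"wx": 0,"wy": 0,"wz": 11.2,"hand": 85}
    - {"dx": 3.46,"dy": 4.36,"dz": 1.2,"wx": 0,"wy": 0,"wz": 12.8,"hand": 85}
    - {"dx": 3.46,"dy": 4.36,"dz": 1.8,"wx": 0,"wy": 0,"wz": 14.2,"hand": 85}
    - {"dx": 3.46,"dy": 4.36,"dz": 2.4,"wx": 0,"wy": 0,"wz": 14.2,"hand": 85}
    - {"dx": 3.46,"dy": 4.36,"dz": 2.4,"wx": 0,"wy": 0,"wz": 14.2,"hand": 85}
    - {"dx": 3.46,"dy": 4.36,"dz": 2.4,"wx": 0,"wy": 0,"wz": 14.2,"hand": 85}
    - {"dx": 3.46,"dy": 4.36,"dz": 2.4,"wx": 0,"wy": 0,"wz": 14.2,"hand": 85}

```text
clock: 8.8
eef_pos: [0.3944, -0.2873, 0.0958]
tool_rot: [-0.151, 0.989, -0.001, 0.001]
ft_force: [-0.5, -0.4, -0.2]
grip_width: 0.0851
grasp_force: 0.0
```

Run:
```python
from h import *
print(goto([.395,-.287,.018],np.radians(107.3)))
a=snap('top')[125:285,320:480,::-1]; b=snap('side')[120:260,240:440,::-1]
cv2.imwrite('pics/g3.png',np.hstack([cv2.resize(a,(400,400),interpolation=2),cv2.copyMakeBorder(cv2.resize(b,(400,280),interpolation=2),0,120,0,0,0)]))
```

```text
(array([-0.012,  0.003,  1.555]), array([-0.013,  0.01 ,  0.019]))
```

View pics/g3.png

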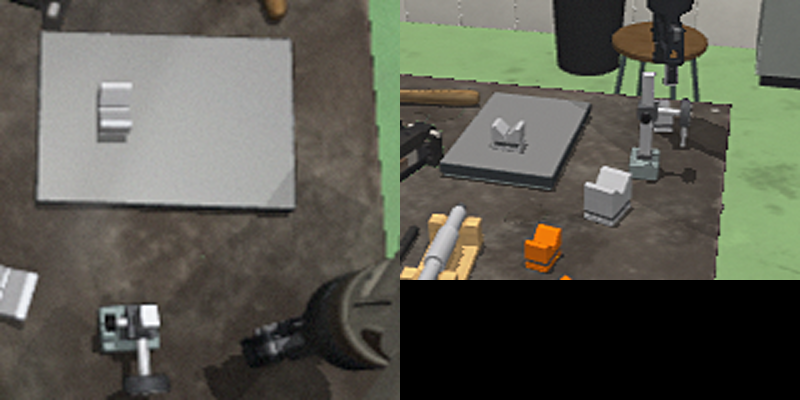

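Block 1 stands on the plate at about (366,168) in the top view, groove along the plate. Next I'll pick up block 2.

Request:
drive_tool:
  rows:
    - {"dx": 0,"dy": 0,"dz": 0.7,"wx": 0,"wy": 0,"wz": 0,"hand": 85}
    - {"dx": 0,"dy": 0,"dz": 1.2,"wx": 0,"wy": 0,"wz": 0,"hand": 85}
    - {"dx": 0,"dy": 0,"dz": 1.45,"wx": 0,"wy": 0,"wz": 0,"hand": 85}
    - {"dx": 0,"dy": 0,"dz": 1.55,"wx": 0,"wy": 0,"wz": 0,"hand": 85}
    - {"dx": 0,"dy": 0,"dz": 1.55,"wx": 0,"wy": 0,"wz": 0,"hand": 60}
    - {"dx": 0,"dy": 0,"dz": 1.55,"wx": 0,"wy": 0,"wz": 0,"hand": 52}
    - {"dx": 0,"dy": 0,"dz": 1.55,"wx": 0,"wy": 0,"wz": 0,"hand": 40}
    - {"dx": 0,"dy": 0,"dz": 1.55,"wx": 0,"wy": 0,"wz": 0,"hand": 40}
    - {"dx": 0,"dy": 0,"dz": 1.55,"wx": 0,"wy": 0,"wz": 0,"hand": 40}
    - {"dx": 0,"dy": 0,"dz": 1.55,"wx": 0,"wy": 0,"wz": 0,"hand": 40}
    - {"dx": 0,"dy": 0,"dz": 1.55,"wx": 0,"wy": 0,"wz": 0,"hand": 40}
    - {"dx": 0,"dy": 0,"dz": 1.2,"wx": 0,"wy": 0,"wz": 0,"hand": 40}
    - {"dx": 0,"dy": 0,"dz": 0.5,"wx": 0,"wy": 0,"wz": 0,"hand": 40}
    - {"dx": 0,"dy": 0,"dz": -0.5,"wx": 0,"wy": 0,"wz": 0,"hand": 40}
    - {"dx": 0,"dy": 0,"dz": -1.0,"wx": 0,"wy": 0,"wz": 0,"hand": 40}
    - {"dx": 0,"dy": 0,"dz": -1.2,"wx": 0,"wy": 0,"wz": 0,"hand": 40}
    - {"dx": 0,"dy": 0,"dz": -1.2,"wx": 0,"wy": 0,"wz": 0,"hand": 40}

```text
clock: 10.6
eef_pos: [0.3942, -0.2872, 0.1557]
tool_rot: [-0.151, 0.989, -0.001, 0.001]
ft_force: [0.3, 0.3, -2.7]
grip_width: 0.0451
grasp_force: 62.5
```

```bash
cat >> h.py <<'E'
def blockfit(x0,y0,x1,y1,th,z,name='top',im=None):
    im=bot.camera(name) if im is None else im
    g=cv2.cvtColor(im,cv2.COLOR_RGB2GRAY); k=8
    c=cv2.GaussianBlur(cv2.resize(g[y0:y1,x0:x1],None,fx=k,fy=k,interpolation=cv2.INTER_CUBIC),(0,0),3)
    m=cv2.morphologyEx((c>th).astype(np.uint8),cv2.MORPH_CLOSE,np.ones((25,25)))
    q=max(cv2.findContours(m,0,2)[0],key=cv2.contourArea)[:,0].astype(np.float32)
    uv=(cv2.convexHull(q)[:,0]+.5)/k-.5+[x0,y0]
    w=np.array([px2w(name,u,v,z)[:2] for u,v in uv]); r=cv2.minAreaRect((w*1e4).astype(np.float32))
    return np.array(r[0])/1e4,np.round(np.array(r[1])/10,1),round(r[2],1)
E
python3 - <<'E'
from h import *
im=bot.camera('top'); g=cv2.cvtColor(im,cv2.COLOR_RGB2GRAY)
print(g[154:184,356:377])
for th in(165,180,195): print(blockfit(352,150,382,186,th,.065,im=im))
c=np.array([.6146,-.1765]); yaw=-.029
ey=np.array([-np.sin(yaw),np.cos(yaw)]); p=c-.057*ey
print(p,goto([*p,.12],yaw+np.pi),w2px('top',[.6163,-.1195,.065]))
E
```

```text
[[169 171 170 167 172 168 170 165 168 166 166 163 170 164 169 167 167 167
  167 167 166]
 [171 171 170 171 171 169 169 169 170 167 167 161 167 171 166 166 168 165
  164 169 165]
 [171 171 165 168 172 171 170 170 168 167 166 167 166 169 165 169 167 171
  168 166 168]
 [170 173 173 170 162 164 162 161 162 163 161 158 161 162 161 161 163 165
  168 170 168]
 [174 170 173 161 180 224 220 222 220 221 219 219 221 222 222 222 204 162
  167 171 169]
 [175 177 175 151 174 236 230 227 226 228 228 228 225 228 226 232 207 164
  170 169 170]
 [173 170 165 132 144 195 190 189 188 187 189 188 187 188 191 197 186 164
  169 170 165]
 [171 174 160 113 129 174 171 167 168 169 166 169 167 168 173 174 167 169
  170 173 168]
 [168 176 149  99 143 175 172 170 168 168 171 170 170 168 168 168 168 170
  168 168 168]
 [174 180 144  93 143 175 166 170 170 170 165 169 166 169 170 171 171 169
  171 166 169]
 [177 176 146  97 153 169 169 167 167 168 171 170 170 169 172 170 169 169
  171 168 170]
 [176 176 144  99 156 168 166 169 167 168 166 166 165 165 165 171 170 170
  171 169 171]
 [173 177 144 100 157 166 164 16
[... 1193 characters left out ...]
3 175
  175 176 175]
 [170 178 148  98  96  97 100 100 100 103 101 102  99  97 138 179 175 175
  173 175 177]
 [175 182 150  87 100  98  98  99  97  98  97 100  99  95 135 175 177 171
  174 175 175]
 [176 174 166 162 165 163 163 162 160 165 166 160 162 161 169 174 172 174
  176 175 180]
 [174 173 177 176 176 176 174 178 175 178 177 178 177 176 172 178 173 180
  178 180 175]]
(array([ 0.61524531, -0.12270503]), array([73.7, 92.1]), 89.3)
(array([ 0.60505767, -0.12173335]), array([18.6, 30.8]), 0.2)
(array([ 0.63710566, -0.12221049]), array([ 6.1, 29.2]), 0.2)
[ 0.61294723 -0.23347603] (array([-4.51 , -0.301,  0.679]), array([ 1.1000e-02, -0.0000e+00, -1.4191e+01])) [365.31306107 166.91997604]
```

Request:
drive_tool:
  rows:
    - {"dx": -0.7,"dy": 0,"dz": 0,"wx": 0,"wy": 0,"wz": -1.6,"hand": 40}
    - {"dx": -1.4,"dy": -0.1,"dz": 0,"wx": 0,"wy": 0,"wz": -3.2,"hand": 40}
    - {"dx": -2.1,"dy": -0.1,"dz": 0,"wx": 0,"wy": 0,"wz": -4.8,"hand": 40}
    - {"dx": -2.8,"dy": -0.2,"dz": 0.1,"wx": 0,"wy": 0,"wz": -6.4,"hand": 40}
    - {"dx": -3.5,"dy": -0.2,"dz": 0.2,"wx": 0,"wy": 0,"wz": -8,"hand": 40}
    - {"dx": -4.1,"dy": -0.3,"dz": 0.4,"wx": 0,"wy": 0,"wz": -9.6,"hand": 40}
    - {"dx": -4.5,"dy": -0.3,"dz": 0.68,"wx": 0,"wy": 0,"wz": -11.2,"hand": 40}
    - {"dx": -4.5,"dy": -0.3,"dz": 0.68,"wx": 0,"wy": 0,"wz": -12.8,"hand": 40}
    - {"dx": -4.5,"dy": -0.3,"dz": 0.68,"wx": 0,"wy": 0,"wz": -14.2,"hand": 40}
    - {"dx": -4.5,"dy": -0.3,"dz": 0.68,"wx": 0,"wy": 0,"wz": -14.2,"hand": 40}
    - {"dx": -4.5,"dy": -0.3,"dz": 0.68,"wx": 0,"wy": 0,"wz": -14.2,"hand": 40}
    - {"dx": -4.5,"dy": -0.3,"dz": 0.68,"wx": 0,"wy": 0,"wz": -14.2,"hand": 40}
    - {"dx": -4.5,"dy": -0.3,"dz": 0.68,"wx": 0,"wy": 0,"wz": -14.2,"hand": 40}

```text
clock: 11.95
eef_pos: [0.6126, -0.234, 0.1205]
tool_rot: [-0.697, 0.717, 0.0, -0.0]
ft_force: [0.1, 0.2, -2.3]
grip_width: 0.0453
grasp_force: 62.5
```

Run:
```python
from h import *
p=[.6130,-.2335]
print(goto([*p,.043],np.pi-.029),bot.get_obs()['eef_pos'])
```

```text
(array([-0.011, -0.008,  1.55 ]), array([ 0.005,  0.002, -0.007])) [ 0.61262955 -0.23403112  0.12051053]
```

Request:
drive_tool:
  rows:
    - {"dx": 0,"dy": 0,"dz": 0.6,"wx": 0,"wy": 0,"wz": 0,"hand": 40}
    - {"dx": 0,"dy": 0,"dz": 1.1,"wx": 0,"wy": 0,"wz": 0,"hand": 40}
    - {"dx": 0,"dy": 0,"dz": 1.35,"wx": 0,"wy": 0,"wz": 0,"hand": 40}
    - {"dx": 0,"dy": 0,"dz": 1.47,"wx": 0,"wy": 0,"wz": 0,"hand": 40}
    - {"dx": 0,"dy": 0,"dz": 1.55,"wx": 0,"wy": 0,"wz": 0,"hand": 40}
    - {"dx": 0,"dy": 0,"dz": 1.55,"wx": 0,"wy": 0,"wz": 0,"hand": 40}
    - {"dx": 0,"dy": 0,"dz": 1.55,"wx": 0,"wy": 0,"wz": 0,"hand": 40}
    - {"dx": 0,"dy": 0,"dz": 1.55,"wx": 0,"wy": 0,"wz": 0,"hand": 50}
    - {"dx": 0,"dy": 0,"dz": 1.55,"wx": 0,"wy": 0,"wz": 0,"hand": 60}
    - {"dx": 0,"dy": 0,"dz": 1.55,"wx": 0,"wy": 0,"wz": 0,"hand": 70}
    - {"dx": 0,"dy": 0,"dz": 1.55,"wx": 0,"wy": 0,"wz": 0,"hand": 85}
    - {"dx": 0,"dy": 0,"dz": 1.55,"wx": 0,"wy": 0,"wz": 0,"hand": 85}
    - {"dx": 0,"dy": 0,"dz": 0.9,"wx": 0,"wy": 0,"wz": 0,"hand": 85}
    - {"dx": 0,"dy": 0,"dz": 0,"wx": 0,"wy": 0,"wz": 0,"hand": 85}
    - {"dx": 0,"dy": 0,"dz": -1,"wx": 0,"wy": 0,"wz": 0,"hand": 85}
    - {"dx": 0,"dy": 0,"dz": -2,"wx": 0,"wy": 0,"wz": 0,"hand": 85}
    - {"dx": 0,"dy": 0,"dz": -2,"wx": 0,"wy": 0,"wz": 0,"hand": 85}
    - {"dx": 0,"dy": 0,"dz": -2,"wx": 0,"wy": 0,"wz": 0,"hand": 85}

```text
clock: 13.75
eef_pos: [0.614, -0.2344, 0.2232]
tool_rot: [-0.697, 0.717, -0.002, 0.001]
ft_force: [-0.8, -0.8, -1.2]
grip_width: 0.0849
grasp_force: 0.0
```

Run:
```python
from h import *
# shaft pose: center on axis & yaw, from initial top picture (px outline hull centre 246.5,168.7 incl ends)
im=cv2.imread('pics/top0.png'); g=cv2.cvtColor(im,cv2.COLOR_BGR2GRAY)
np.set_printoptions(linewidth=250)
print('colsums rows 160-180'); 
for u in (220,226,238,248,256,266,272,279): print(u,g[158:184,u])
print(g[171:174,206:222].mean(0).round(),g[165:172,276:292].round())
for a,b in ((212,171.5),(284,168)): print(px2w('top',a,b,.042))
print(goto([.614,.17,.2],-.04),goto([.614,.17,.2],np.pi+.04))
```

```text
colsums rows 160-180
220 [108 125 131 130 128 147 147 148 148 152 188 218 226 213 171 154 117  80  76  76  69  64  78  76  98  88]
226 [200 222 217 218 222 219 202 187 166 172 190 219 220 203 174 142  86 143 179 211 218 217 218 220 217 147]
238 [ 91  87  71 203 228 226 172 170 190 210 215 225 203 191 171 141 105  83 126 132 121 114 201 212 204 200]
248 [ 71  63 152 209 226 185 170 183 206 222 233 222 203 181 156 130  89 124 137 127 110 200 213 209 205 202]
256 [ 72  71 203 220 216 163 167 194 214 232 237 227 205 173 153 113 100 129 135 117 185 214 211 209 202 214]
266 [162 206 212 196 203 210 177 196 223 230 212 180 147  97 135 142 146 152 203 203 208 208 212 207 213 166]
272 [222 221 220 190 183 160 176 204 228 223 198 177 139  88 143 179 207 212 213 208 214 201 115  70  73  69]
279 [ 76  71  63  55  52  77  90 107 138 125 129 141  93  53  66  69  69 115 141 143 158 174 178 161 153  92]
[ 79.  77.  73.  75.  73.  70.  81. 147. 198. 193. 187. 183. 184. 187. 179. 172.] [[210 215 190 107  80  83  81  80  72  66  71  77  74  74  73  74]
 [222 223 203 138  90  96  96  90  71  56  66  76  79  74  70  71]
 [218 215 199 125  76  84  77  78  67  55  69  70  77  74  71  70]
 [199 198 189 129  50  56  58  65  57  56  66  76  80  72  72  71]
 [172 169 172 141  39  50  46  53  62  64  74  76  73  78  72  72]
 [121 114 118  93  42  62  69  75  85  78  85  85  78  77  75  75]
 [ 92 118 112  53  35  43  53  57  52  70  81  79  77  76  76  72]]
[0.60953188 0.26077454 0.042     ]
[0.61925274 0.08119428 0.042     ]
(array([-8.085,  0.23 ,  0.45 ]), array([ 2.9000e-02, -8.3000e-02, -3.5866e+01])) (array([-8.085,  0.23 ,  0.45 ]), array([-0.052, -0.021, -0.783]))
```

Run:
```python
from h import *
a,b,c=px2w('top',226,169.9,.042),px2w('top',269,167.3,.042),px2w('top',246,168.7,.042)
print(a,b,c); d=a-b; yaw=np.arctan2(-d[0],d[1]); print(np.degrees(yaw))
print(goto([c[0],c[1],.16],np.pi+yaw))
im=bot.camera('top');g=cv2.cvtColor(im,cv2.COLOR_RGB2GRAY)
np.set_printoptions(linewidth=250)
print(g[156:180:1,404:424]); print(w2px('top',[.6130,-.2335,.065]))
```

```text
[0.61379587 0.22601363 0.042     ] [0.62092711 0.11875355 0.042     ] [0.61708652 0.17615615 0.042     ]
3.803741525333174
(array([-8.211,  0.176,  1.25 ]), array([-0.052, -0.021, -1.085]))
[[125 124 123 126 127 127 127 123 122 123 124 122 119 123 119 120 118 120 118 120]
 [ 74  77  75  75  77  73  73  68  98 125 122 120 123 125 121 123 117 120 115 120]
 [ 50  55  43  44  48  46  44  47  81 125 124 122 121 120 120 121 124 119 119 123]
 [ 53  48  62  72  72  70  65  65  80  98  97  87 111 130 129 121 123 117 122 109]
 [ 48  50  70  90  87  87  86  81  86  87  86 126 178 182 162 114 122 116 115  81]
 [ 51  46  73  91  85  83  85  84  88  86  89 126 183 176 159 117 126 125 109  58]
 [ 45  46  72 100 107  80  84  77 101 108  80 106 136 133 127 121 118 120 100  47]
 [ 54  51  64  88  89  78  79  77  83  80  78  81 100 120 117 121 122 124  98  35]
 [ 42  60  73  80  79  75  76  80  78  78  75  74  98 124 123 124 118 118  90  35]
 [ 31  57  74  80  77  76  79  79  73  78  79  79  82 105 125 120 121 102  61  42]
 [ 33  61  78  80  81  81  79  82  77  80  78  81  75  97 122 126 123  94  42  4
[... 410 characters left out ...]
44  44]
 [ 36  53  70  73  68  67  66  72  68  65  66  63  72  93 113 104  42  41  46  43]
 [ 34  49  58  69  70  67  64  70  68  70  68  70  65  67  90  93  45  39  47  43]
 [ 28  50  60  76  72  74  72  71  71  73  71  70  72  71  69  57  45  47  47  43]
 [ 31  44  66  92  85  85  83  83  83  88  87  86  85  80  65  44  41  44  39  38]
 [ 36  45  66  83  84  85  89  85  81  85  82  81  86  83  63  45  43  45  47  38]
 [ 34  42  55  66  65  62  62  68  65  65  73  66  69  65  49  45  40  46  44  47]
 [ 40  47  54  54  57  53  54  55  57  53  56  60  55  54  43  44  48  46  42  68]
 [ 68  68  69  56  63  64  59  62  62  64  61  55  55  46  41  46  46  44  42 100]]
[412.00651459 168.3902731 ]
```

Request:
drive_tool:
  rows:
    - {"dx": -0.8,"dy": 0,"dz": 0,"wx": 0,"wy": 0,"wz": 0,"hand": 60}
    - {"dx": -1.7,"dy": 0.1,"dz": 0,"wx": 0,"wy": 0,"wz": -0.2,"hand": 60}
    - {"dx": -2.6,"dy": 0.1,"dz": 0,"wx": 0,"wy": 0,"wz": -0.4,"hand": 60}
    - {"dx": -3.5,"dy": 0.1,"dz": 0,"wx": 0,"wy": 0,"wz": -0.6,"hand": 60}
    - {"dx": -4.4,"dy": 0.1,"dz": 0,"wx": 0,"wy": 0,"wz": -0.8,"hand": 60}
    - {"dx": -5.3,"dy": 0.1,"dz": 0,"wx": 0,"wy": 0,"wz": -1,"hand": 60}
    - {"dx": -6.2,"dy": 0.2,"dz": 0,"wx": 0,"wy": 0,"wz": -1.1,"hand": 60}
    - {"dx": -7.1,"dy": 0.2,"dz": 0.4,"wx": 0,"wy": 0,"wz": -1.1,"hand": 60}
    - {"dx": -7.8,"dy": 0.2,"dz": 0.9,"wx": 0,"wy": 0,"wz": -1.1,"hand": 60}
    - {"dx": -8.2,"dy": 0.2,"dz": 1.4,"wx": 0,"wy": 0,"wz": -1.1,"hand": 60}
    - {"dx": -8.2,"dy": 0.18,"dz": 1.8,"wx": 0,"wy": 0,"wz": -1.1,"hand": 60}
    - {"dx": -8.2,"dy": 0.18,"dz": 2.0,"wx": 0,"wy": 0,"wz": -1.1,"hand": 60}
    - {"dx": -8.2,"dy": 0.18,"dz": 2.0,"wx": 0,"wy": 0,"wz": -1.1,"hand": 60}
    - {"dx": -8.2,"dy": 0.18,"dz": 2.0,"wx": 0,"wy": 0,"wz": -1.1,"hand": 60}
    - {"dx": -8.2,"dy": 0.18,"dz": 2.0,"wx": 0,"wy": 0,"wz": -1.1,"hand": 60}

```text
clock: 15.3
eef_pos: [0.6164, 0.1756, 0.1221]
tool_rot: [0.73, -0.683, 0.001, -0.001]
ft_force: [0.7, -0.1, 0.7]
grip_width: 0.0601
grasp_force: 0.0
```

Run:
```python
from h import *
im=bot.camera('top');g=cv2.cvtColor(im,cv2.COLOR_RGB2GRAY)
np.set_printoptions(linewidth=250)
print(g[155:182,403:424]); print(w2px('top',[.6130,-.2335,.065]))
print(goto([.617,.175,.034],np.pi+.0664))
b=snap('side')[120:300,200:400,::-1]
cv2.imwrite('pics/g4.png',np.hstack([cv2.resize(im[120:290,200:480,::-1],(400,243),interpolation=2),cv2.resize(b,(270,243),interpolation=2)]))
```

```text
[[137 137 133 134 136 133 133 137 134 130 132 132 133 135 135 134 136 132 133 130 139]
 [137 133 135 136 136 135 132 135 134 133 134 134 135 127 129 132 133 132 131 133 133]
 [139 137 136 136 134 137 136 132 134 131 136 130 133 137 132 134 133 133 128 135 132]
 [136 138 133 136 135 135 131 133 136 131 131 129 130 128 129 131 134 131 136 131 136]
 [133 137 132 146 164 160 161 161 162 157 160 152 137 142 139 141 128 129 133 133 134]
 [133 121 102 147 203 201 203 199 195 201 201 193 194 194 193 175 126 131 133 133 131]
 [130 100  62 132 188 183 180 186 181 187 191 193 198 196 198 174 135 136 135 136 131]
 [130  84  48 110 157 150 151 144 146 148 150 153 157 151 155 146 134 133 131 133 132]
 [103  57  60 114 145 141 137 141 137 141 137 139 137 139 140 134 136 136 132 133 136]
 [ 87  36  79 127 143 139 141 139 139 137 139 140 140 140 140 135 133 134 133 133 130]
 [ 57  31  80 129 141 140 144 140 139 143 135 140 139 143 135 141 133 137 137 134 132]
 [ 44  29  90 142 141 142 139 139 144 140 135 140 142 142 146 138 135 133 134 139 130]
 [ 44  26  97 146 144 142 141 141 143 142 142 142 140 14
[... 644 characters left out ...]
4  26  42 136 208 200 197 201 198 201 198 196 197 194 196 181 143 138 138 137 135]
 [ 41  28  43 128 200 201 196 200 199 194 199 200 198 200 210 189 142 136 138 133 135]
 [ 46  33  45  78 112 116 116 113 115 114 120 128 123 116 128 135 139 138 131 137 134]
 [ 47  39  52  62  59  55  61  60  60  56  57  63  60  56  70 112 136 141 138 134 137]
 [ 60  74  64  64  64  64  60  64  65  59  60  60  56  66 106 137 135 137 135 137 137]
 [109  65  63  65  64  66  62  64  71  79  83  84  95 117 131 142 136 138 138 136 139]
 [119  61  69  66  69  68  63  66  65  63  67  63  92 143 143 139 138 139 136 134 136]]
[412.00651459 168.3902731 ]
(array([ 0.015, -0.005,  1.766]), array([-0.029,  0.006,  0.002]))
```

View pics/g4.png

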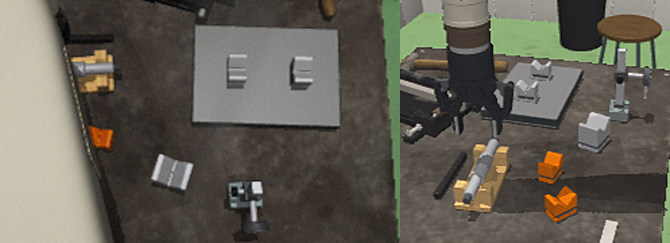

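Both blocks stand on the plate at (366,167) and (412,168), 112 mm apart. The gripper is straddling the thick middle of the shaft, so I'll descend and grip.

Request:
drive_tool:
  rows:
    - {"dx": 0,"dy": 0,"dz": 0.6,"wx": 0,"wy": 0,"wz": 0,"hand": 60}
    - {"dx": 0,"dy": 0,"dz": 1.1,"wx": 0,"wy": 0,"wz": 0,"hand": 60}
    - {"dx": 0,"dy": 0,"dz": 1.5,"wx": 0,"wy": 0,"wz": 0,"hand": 60}
    - {"dx": 0,"dy": 0,"dz": 1.7,"wx": 0,"wy": 0,"wz": 0,"hand": 60}
    - {"dx": 0,"dy": 0,"dz": 1.76,"wx": 0,"wy": 0,"wz": 0,"hand": 60}
    - {"dx": 0,"dy": 0,"dz": 1.76,"wx": 0,"wy": 0,"wz": 0,"hand": 40}
    - {"dx": 0,"dy": 0,"dz": 1.76,"wx": 0,"wy": 0,"wz": 0,"hand": 33}
    - {"dx": 0,"dy": 0,"dz": 1.76,"wx": 0,"wy": 0,"wz": 0,"hand": 22}
    - {"dx": 0,"dy": 0,"dz": 1.76,"wx": 0,"wy": 0,"wz": 0,"hand": 22}
    - {"dx": 0,"dy": 0,"dz": 1.76,"wx": 0,"wy": 0,"wz": 0,"hand": 22}
    - {"dx": 0,"dy": 0,"dz": 1.76,"wx": 0,"wy": 0,"wz": 0,"hand": 22}
    - {"dx": 0,"dy": 0,"dz": 1.76,"wx": 0,"wy": 0,"wz": 0,"hand": 22}

```text
clock: 16.6
eef_pos: [0.616, 0.1764, 0.0347]
tool_rot: [0.731, -0.683, 0.0, -0.001]
ft_force: [-2.7, -0.6, 5.1]
grip_width: 0.026
grasp_force: 58.8
```

Run:
```python
from h import *
o=bot.get_obs(); print(o['eef_pos'],o['ft_force'],o['grip_width'],o['grasp_force'],o['tool_rot'])
```

```text
[0.61597772 0.17638966 0.03465595] [-2.65292256 -0.64196012  5.06218295] 0.02604791023261219 58.79442572593689 [ 7.30721413e-01 -6.82675118e-01  4.31113025e-04 -8.44298016e-04]
```

Request:
drive_tool:
  rows:
    - {"dx": 0,"dy": 0,"dz": -0.2,"wx": 0,"wy": 0,"wz": 0,"hand": 22}
    - {"dx": 0,"dy": 0,"dz": -0.5,"wx": 0,"wy": 0,"wz": 0,"hand": 22}
    - {"dx": 0,"dy": 0,"dz": -1,"wx": 0,"wy": 0,"wz": 0,"hand": 22}
    - {"dx": 0,"dy": 0,"dz": -1.6,"wx": 0,"wy": 0,"wz": 0,"hand": 22}
    - {"dx": 0,"dy": 0,"dz": -2.2,"wx": 0,"wy": 0,"wz": 0,"hand": 22}
    - {"dx": 0,"dy": 0,"dz": -2.6,"wx": 0,"wy": 0,"wz": 0,"hand": 22}
    - {"dx": 0,"dy": 0,"dz": -2.8,"wx": 0,"wy": 0,"wz": 0,"hand": 22}
    - {"dx": 0,"dy": 0,"dz": -2.8,"wx": 0,"wy": 0,"wz": 0,"hand": 22}
    - {"dx": 0,"dy": 0,"dz": -2.8,"wx": 0,"wy": 0,"wz": 0,"hand": 22}

```text
clock: 17.5
eef_pos: [0.6148, 0.1759, 0.1715]
tool_rot: [0.731, -0.683, -0.001, 0.001]
ft_force: [0.3, 0.4, -3.9]
grip_width: 0.0263
grasp_force: 59.4
```

Run:
```python
from h import *
print(bot.get_obs()['ft_torque'],goto([.6146,-.178,.18],np.pi-.029))
snap('side','g5.png',(180,80,400,260),3)
```

```text
[0.01637485 0.00650993 0.01290022] (array([ 7.062,  0.484, -0.166]), array([ 0.024, -0.007,  1.108]))
```

View pics/g5.png

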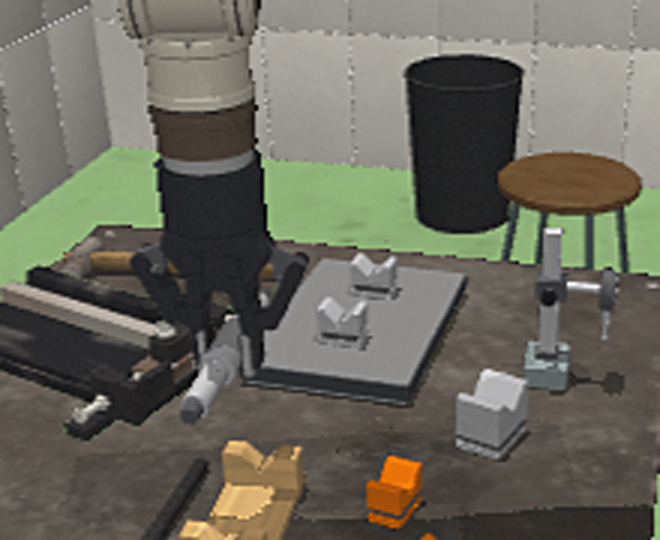

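The shaft is clear of the cradle and held level. I'll carry it over the plate.

Request:
drive_tool:
  rows:
    - {"dx": 0.4,"dy": 0,"dz": 0,"wx": 0,"wy": 0,"wz": 0,"hand": 22}
    - {"dx": 1.1,"dy": 0.1,"dz": 0,"wx": 0,"wy": 0,"wz": 0.1,"hand": 22}
    - {"dx": 1.8,"dy": 0.15,"dz": 0,"wx": 0,"wy": 0,"wz": 0.2,"hand": 22}
    - {"dx": 2.5,"dy": 0.2,"dz": 0,"wx": 0,"wy": 0,"wz": 0.4,"hand": 22}
    - {"dx": 3.2,"dy": 0.25,"dz": 0,"wx": 0,"wy": 0,"wz": 0.5,"hand": 22}
    - {"dx": 3.9,"dy": 0.3,"dz": 0,"wx": 0,"wy": 0,"wz": 0.6,"hand": 22}
    - {"dx": 4.6,"dy": 0.35,"dz": 0,"wx": 0,"wy": 0,"wz": 0.8,"hand": 22}
    - {"dx": 5.3,"dy": 0.4,"dz": 0,"wx": 0,"wy": 0,"wz": 0.9,"hand": 22}
    - {"dx": 6.0,"dy": 0.45,"dz": 0,"wx": 0,"wy": 0,"wz": 1.0,"hand": 22}
    - {"dx": 6.6,"dy": 0.48,"dz": 0,"wx": 0,"wy": 0,"wz": 1.1,"hand": 22}
    - {"dx": 7.0,"dy": 0.48,"dz": 0.3,"wx": 0,"wy": 0,"wz": 1.1,"hand": 22}
    - {"dx": 7.06,"dy": 0.48,"dz": 0.7,"wx": 0,"wy": 0,"wz": 1.1,"hand": 22}
    - {"dx": 7.06,"dy": 0.48,"dz": 0.9,"wx": 0,"wy": 0,"wz": 1.1,"hand": 22}
    - {"dx": 7.06,"dy": 0.48,"dz": 0.9,"wx": 0,"wy": 0,"wz": 1.1,"hand": 22}
    - {"dx": 7.06,"dy": 0.48,"dz": 0.9,"wx": 0,"wy": 0,"wz": 1.1,"hand": 22}
    - {"dx": 7.06,"dy": 0.48,"dz": 0.9,"wx": 0,"wy": 0,"wz": 1.1,"hand": 22}

```text
clock: 19.15
eef_pos: [0.6162, -0.1769, 0.1286]
tool_rot: [-0.698, 0.717, -0.001, 0.0]
ft_force: [0.2, 0.5, -3.3]
grip_width: 0.0261
grasp_force: 59.5
```

Run:
```python
from h import *
o=bot.get_obs(); print(o['eef_pos'],o['ft_torque'],goto([.6146,-.178,.0555],np.pi-.029))
im=bot.camera('top'); s=bot.camera('side')
cv2.imwrite('pics/g6.png',np.hstack([cv2.resize(im[130:220,320:450,::-1],(520,360),interpolation=2),cv2.resize(s[120:210,230:300,::-1],(280,360),interpolation=2)]))
ax=o['eef_pos'][2]+.008
yaw=-.029; e=np.array([-np.sin(yaw),np.cos(yaw),0])
for t in (.095,.082,.032,-.032,-.082,-.095): print(t,w2px('top',np.array([.6146,-.178,ax])+t*e).round(1))
```

```text
[ 0.61623308 -0.17690984  0.12862806] [-0.01049823 -0.02667473  0.0300863 ] (array([0.022, 0.034, 1.463]), array([-0.017, -0.003,  0.025]))
0.095 [352.8 157.9]
0.082 [358.5 158. ]
0.032 [380.4 158.7]
-0.032 [408.5 159.6]
-0.082 [430.5 160.3]
-0.095 [436.2 160.5]
```

View pics/g6.png

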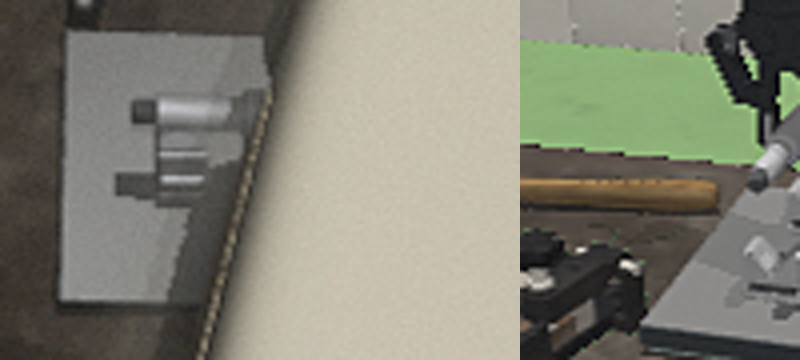

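The shaft's left tip is at (353,158) in the picture, as predicted, so the shaft is centred. I'll lower it into the V's.

Request:
drive_tool:
  rows:
    - {"dx": 0,"dy": 0.03,"dz": 0.4,"wx": 0,"wy": 0,"wz": 0,"hand": 22}
    - {"dx": 0,"dy": 0.03,"dz": 0.8,"wx": 0,"wy": 0,"wz": 0,"hand": 22}
    - {"dx": 0,"dy": 0.03,"dz": 1.1,"wx": 0,"wy": 0,"wz": 0,"hand": 22}
    - {"dx": 0,"dy": 0.03,"dz": 1.25,"wx": 0,"wy": 0,"wz": 0,"hand": 22}
    - {"dx": 0,"dy": 0.03,"dz": 1.35,"wx": 0,"wy": 0,"wz": 0,"hand": 22}
    - {"dx": 0,"dy": 0.03,"dz": 1.4,"wx": 0,"wy": 0,"wz": 0,"hand": 22}
    - {"dx": 0,"dy": 0.03,"dz": 1.44,"wx": 0,"wy": 0,"wz": 0,"hand": 22}
    - {"dx": 0,"dy": 0.03,"dz": 1.44,"wx": 0,"wy": 0,"wz": 0,"hand": 22}
    - {"dx": 0,"dy": 0.03,"dz": 1.44,"wx": 0,"wy": 0,"wz": 0,"hand": 22}

```text
clock: 20.15
eef_pos: [0.6149, -0.1778, 0.0568]
tool_rot: [-0.697, 0.717, -0.001, 0.001]
ft_force: [1.2, -0.4, -3.3]
grip_width: 0.0265
grasp_force: 59.6
```

Run:
```python
from h import *
o=bot.get_obs(); print(o['eef_pos'],o['ft_force'],goto([.6146,-.178,.056],np.pi-.029))
```

```text
[ 0.61491267 -0.17777168  0.05680508] [ 1.18390576 -0.40605313 -3.34654033] (array([0.005, 0.006, 0.016]), array([-0.027, -0.004,  0.008]))
```

Request:
drive_tool:
  rows:
    - {"dx": 0,"dy": 0,"dz": 0.02,"wx": 0,"wy": 0,"wz": 0,"hand": 22}
    - {"dx": 0,"dy": 0,"dz": 0.02,"wx": 0,"wy": 0,"wz": 0,"hand": 22}
    - {"dx": 0,"dy": 0,"dz": 0.02,"wx": 0,"wy": 0,"wz": 0,"hand": 27}
    - {"dx": 0,"dy": 0,"dz": 0.02,"wx": 0,"wy": 0,"wz": 0,"hand": 29}
    - {"dx": 0,"dy": 0,"dz": 0.02,"wx": 0,"wy": 0,"wz": 0,"hand": 32}
    - {"dx": 0,"dy": 0,"dz": 0.02,"wx": 0,"wy": 0,"wz": 0,"hand": 38}
    - {"dx": 0,"dy": 0,"dz": 0.02,"wx": 0,"wy": 0,"wz": 0,"hand": 50}
    - {"dx": 0,"dy": 0,"dz": 0.02,"wx": 0,"wy": 0,"wz": 0,"hand": 60}
    - {"dx": 0,"dy": 0,"dz": 0.02,"wx": 0,"wy": 0,"wz": 0,"hand": 60}
    - {"dx": 0,"dy": 0,"dz": -0.5,"wx": 0,"wy": 0,"wz": 0,"hand": 60}
    - {"dx": 0,"dy": 0,"dz": -1.2,"wx": 0,"wy": 0,"wz": 0,"hand": 60}
    - {"dx": 0,"dy": 0,"dz": -2.2,"wx": 0,"wy": 0,"wz": 0,"hand": 60}
    - {"dx": 0,"dy": 0,"dz": -3.2,"wx": 0,"wy": 0,"wz": 0,"hand": 60}
    - {"dx": 0,"dy": 0,"dz": -4.0,"wx": 0,"wy": 0,"wz": 0,"hand": 60}
    - {"dx": 0,"dy": 0,"dz": -4.0,"wx": 0,"wy": 0,"wz": 0,"hand": 60}
    - {"dx": 0,"dy": 0,"dz": -4.0,"wx": 0,"wy": 0,"wz": 0,"hand": 60}

```text
clock: 21.75
eef_pos: [0.6145, -0.1778, 0.2573]
tool_rot: [-0.697, 0.717, -0.001, 0.001]
ft_force: [-0.8, -0.3, -0.9]
grip_width: 0.0598
grasp_force: 0.0
```

Run:
```python
from h import *
# gauge from initial picture, zoom
im=cv2.imread('pics/top0.png'); s=cv2.imread('pics/side0.png'); now=bot.camera('side')
cv2.imwrite('pics/g7.png',np.vstack([np.hstack([cv2.resize(im[238:290,350:398],(384,416),interpolation=2),cv2.resize(s[150:215,350:395],(288,416),interpolation=2)]),cv2.copyMakeBorder(cv2.resize(now[150:226,250:430,::-1],(426,180),interpolation=2),0,0,0,246,0)]))
print(bot.get_obs()['eef_pos'])
d=bot.outline_of('side','gauge_column'); print(d[0]['score'],d[0]['extent'])
```

```text
[ 0.61367465 -0.17755456  0.25523054]
0.55 [343.1, 216.8, 23.5, 30.3]
```

View pics/g7.png

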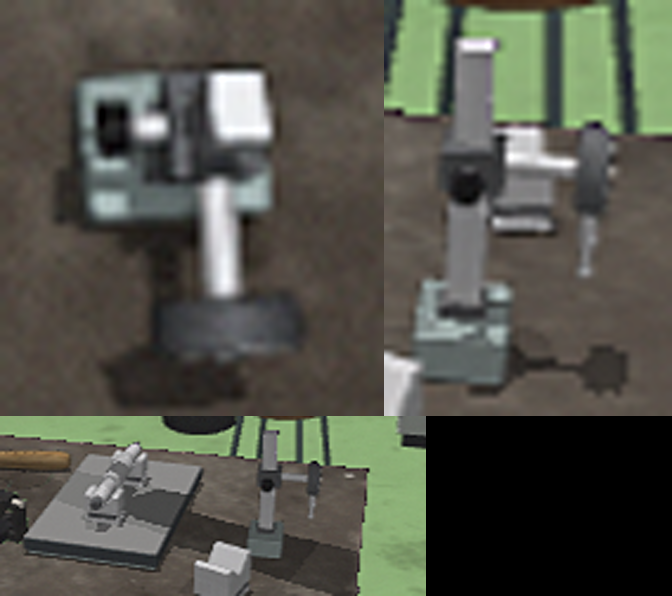

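The shaft lies in both V's. The gauge's column top is at about (380,251) in the top view, with its arm running toward the robot and slightly to the right.

Run:
```python
from h import *
f=lambda x,y:((x+.5)/8-.5+350,(y+.5)/8-.5+238)
top=px2w('top',*f(241,106),.165); print('top',top)
a,b=px2w('top',*f(213,180),.105),px2w('top',*f(225,295),.105); d=a-b; print('arm yaw',np.degrees(np.arctan2(d[1],d[0])),a,b)
for p,q in (((207,72),(218,143)),((263,72),(272,138))):
    a,b=px2w('top',*f(*p),.165),px2w('top',*f(*q),.165);d=a-b; print(np.degrees(np.arctan2(d[1],d[0])),np.linalg.norm(d))
dd=px2w('top',*f(228,322),.105); print('dial',dd)
g=lambda x,y:((x+.5)/6.4-.5+350,(y+.5)/6.4-.5+150)
print('side col top px',g(476,46),'pred',w2px('side',top))
for yaw in (6,8): print(goto([top[0],top[1],.22],np.radians(90+yaw)))
```

```text
top [ 0.40429215 -0.13482856  0.165     ]
arm yaw 4.630998664852102 [ 0.38838932 -0.13514288  0.105     ] [ 0.35665557 -0.13771339  0.105     ]
7.488449878820052 0.018815420049146814
6.246475445057974 0.017451215384936845
dial [ 0.34926751 -0.13836265  0.105     ]
side col top px (423.953125, 156.765625) pred [363.77277036 155.84504812]
(array([-0.732,  4.197,  0.695]), array([ 0.034, -0.017, 16.476]))
(array([-0.732,  4.197,  0.695]), array([ 0.034, -0.017, 16.076]))
```

Request:
drive_tool:
  rows:
    - {"dx": 0,"dy": 0.6,"dz": 0,"wx": 0,"wy": 0,"wz": 1.6,"hand": 60}
    - {"dx": -0.1,"dy": 1.2,"dz": 0,"wx": 0,"wy": 0,"wz": 3.2,"hand": 60}
    - {"dx": -0.2,"dy": 1.8,"dz": 0,"wx": 0,"wy": 0,"wz": 4.8,"hand": 60}
    - {"dx": -0.3,"dy": 2.4,"dz": 0,"wx": 0,"wy": 0,"wz": 6.4,"hand": 60}
    - {"dx": -0.4,"dy": 3.0,"dz": 0,"wx": 0,"wy": 0,"wz": 8,"hand": 60}
    - {"dx": -0.5,"dy": 3.5,"dz": 0.1,"wx": 0,"wy": 0,"wz": 9.6,"hand": 60}
    - {"dx": -0.6,"dy": 3.9,"dz": 0.2,"wx": 0,"wy": 0,"wz": 11.2,"hand": 60}
    - {"dx": -0.73,"dy": 4.2,"dz": 0.3,"wx": 0,"wy": 0,"wz": 12.8,"hand": 60}
    - {"dx": -0.73,"dy": 4.2,"dz": 0.5,"wx": 0,"wy": 0,"wz": 14.4,"hand": 60}
    - {"dx": -0.73,"dy": 4.2,"dz": 0.7,"wx": 0,"wy": 0,"wz": 16,"hand": 60}
    - {"dx": -0.73,"dy": 4.2,"dz": 0.7,"wx": 0,"wy": 0,"wz": 16.55,"hand": 60}
    - {"dx": -0.73,"dy": 4.2,"dz": 0.7,"wx": 0,"wy": 0,"wz": 16.55,"hand": 60}
    - {"dx": -0.73,"dy": 4.2,"dz": 0.7,"wx": 0,"wy": 0,"wz": 16.55,"hand": 60}
    - {"dx": -0.73,"dy": 4.2,"dz": 0.7,"wx": 0,"wy": 0,"wz": 16.55,"hand": 60}

```text
clock: 23.25
eef_pos: [0.4048, -0.1351, 0.2203]
tool_rot: [-0.049, 0.999, 0.0, -0.001]
ft_force: [0.0, 0.1, 0.9]
grip_width: 0.0604
grasp_force: 0.0
```

Run:
```python
from h import *
o=bot.get_obs(); print(o['eef_pos'],goto([.4035,-.135,.14],np.radians(95.5)))
s=bot.camera('side'); im=bot.camera('top')
cv2.imwrite('pics/g8.png',np.hstack([cv2.resize(s[110:230,250:420,::-1],(567,400),interpolation=2),cv2.resize(im[140:200,340:440,::-1],(233,140),interpolation=2).repeat(1,0) if 0 else np.zeros((400,1,3),np.uint8)]))
# shaft on blocks in top view
np.set_printoptions(linewidth=250); g=cv2.cvtColor(im,cv2.COLOR_RGB2GRAY); print(g[165,345:362],g[168,425:442])
cv2.imwrite('pics/g9.png',cv2.resize(im[130:220,325:450,::-1],(750,540),interpolation=2))
```

```text
[ 0.40480209 -0.13514523  0.22029096] (array([0.024, 0.005, 1.606]), array([ 0.005, -0.012,  0.034]))
[154 153 153 156 156 127  79  98  89  87  85 131 195 216 214 212 210] [117 154 138 130 130 149 148 150 146 148 151 132  91  75  76  73  75]
```

View pics/g8.png

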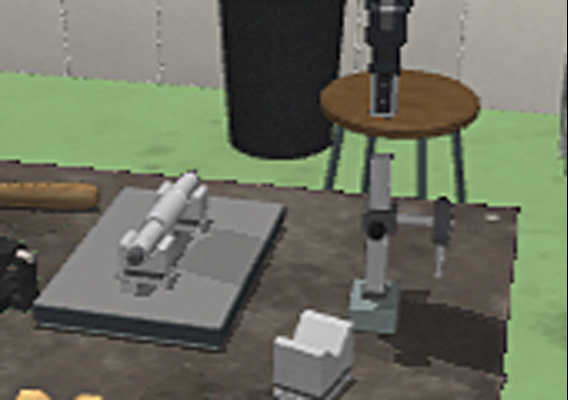

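View pics/g9.png

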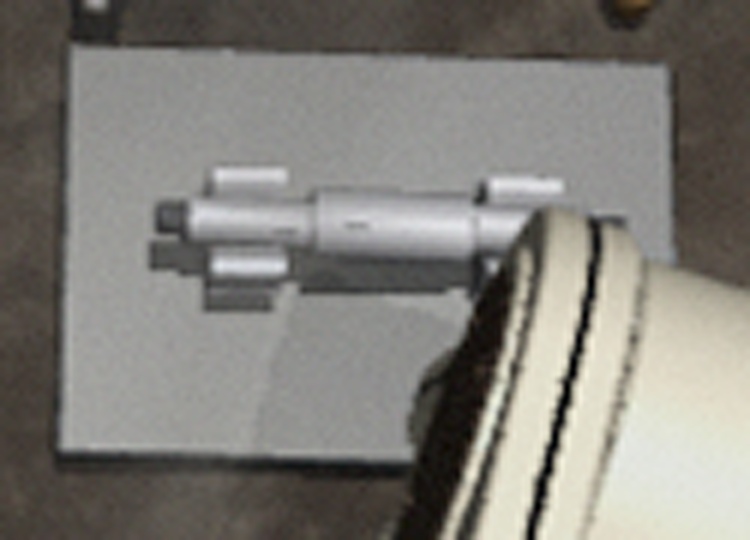

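Run:
```python
from h import *
np.set_printoptions(linewidth=250)
g=cv2.cvtColor(bot.camera('top'),cv2.COLOR_RGB2GRAY)
print(g[159:161,356:376]);print(g[160:163,402:424]); print(g[165:168,352:360]); print(g[164:170,374:381]);print(g[164:170,400:408])
```

```text
[[152 153 152 133 156 210 211 207 207 203 206 204 204 204 205 208 192 146 146 149]
 [152 153 146 109 120 171 167 167 163 167 166 165 168 168 168 174 169 149 149 147]]
[[157 149 133 117 165 223 221 221 218 218 218 219 212 209 215 213 194 148 148 144 150 148]
 [153 148 115  71 149 208 203 202 204 203 204 214 214 214 217 216 194 151 148 149 154 147]
 [128 130  92  56 120 171 164 163 161 167 168 169 170 172 173 172 162 148 148 150 152 150]]
[[ 95  90  89  84 133 193 212 214]
 [ 92  85  89  89 150 202 204 202]
 [ 71  74  72  74 135 184 170 174]]
[[154 158 146 152 181 179 176]
 [179 181 165 163 185 184 187]
 [188 189 173 166 194 193 192]
 [188 185 169 165 183 182 186]
 [151 170 151 143 173 168 173]
 [141 154 130 117 161 157 157]]
[[170 170 171 162 136 130 139 143]
 [191 188 186 187 179 179 178 174]
 [206 203 208 186 180 215 211 209]
 [225 225 226 201 180 219 224 220]
 [214 216 222 205 182 198 199 203]
 [192 196 203 188 159 167 170 169]]
```

The right block sits about 3.4 mm inward of its seat's middle and the left block 1.7 mm outward. I'll lift the shaft and shift it about 2.5 mm toward +y to balance this before touching the gauge.

Run:
```python
from h import *
print(goto([.6147,-.1778,.16],np.pi-.029),goto([.6147,-.1778,.0558],np.pi-.029))
```

```text
(array([-4.088, -1.26 ,  1.215]), array([ 1.0000e-03, -0.0000e+00, -1.6538e+01])) (array([-4.088, -1.26 ,  3.299]), array([ 1.0000e-03, -0.0000e+00, -1.6538e+01]))
```

Request:
drive_tool:
  rows:
    - {"dx": -0.6,"dy": -0.2,"dz": 0,"wx": 0,"wy": 0,"wz": -1.6,"hand": 60}
    - {"dx": -1.2,"dy": -0.4,"dz": 0,"wx": 0,"wy": 0,"wz": -3.2,"hand": 60}
    - {"dx": -1.8,"dy": -0.6,"dz": 0,"wx": 0,"wy": 0,"wz": -4.8,"hand": 60}
    - {"dx": -2.4,"dy": -0.8,"dz": 0,"wx": 0,"wy": 0,"wz": -6.4,"hand": 60}
    - {"dx": -3.0,"dy": -1.0,"dz": 0,"wx": 0,"wy": 0,"wz": -8,"hand": 60}
    - {"dx": -3.6,"dy": -1.2,"dz": 0,"wx": 0,"wy": 0,"wz": -9.6,"hand": 60}
    - {"dx": -4.0,"dy": -1.26,"dz": 0,"wx": 0,"wy": 0,"wz": -11.2,"hand": 60}
    - {"dx": -4.09,"dy": -1.26,"dz": 0.2,"wx": 0,"wy": 0,"wz": -12.8,"hand": 60}
    - {"dx": -4.09,"dy": -1.26,"dz": 0.6,"wx": 0,"wy": 0,"wz": -14.4,"hand": 60}
    - {"dx": -4.09,"dy": -1.26,"dz": 1.0,"wx": 0,"wy": 0,"wz": -16,"hand": 60}
    - {"dx": -4.09,"dy": -1.26,"dz": 1.4,"wx": 0,"wy": 0,"wz": -16.54,"hand": 60}
    - {"dx": -4.09,"dy": -1.26,"dz": 1.8,"wx": 0,"wy": 0,"wz": -16.54,"hand": 60}
    - {"dx": -4.09,"dy": -1.26,"dz": 2.0,"wx": 0,"wy": 0,"wz": -16.54,"hand": 60}
    - {"dx": -4.09,"dy": -1.26,"dz": 2.0,"wx": 0,"wy": 0,"wz": -16.54,"hand": 60}
    - {"dx": -4.09,"dy": -1.26,"dz": 2.0,"wx": 0,"wy": 0,"wz": -16.54,"hand": 60}
    - {"dx": -4.09,"dy": -1.26,"dz": 2.0,"wx": 0,"wy": 0,"wz": -16.54,"hand": 60}

```text
clock: 25.0
eef_pos: [0.6157, -0.1781, 0.1223]
tool_rot: [-0.697, 0.717, -0.001, 0.001]
ft_force: [0.5, -0.3, 0.6]
grip_width: 0.0602
grasp_force: 0.0
```

Run:
```python
from h import *
print(bot.get_obs()['eef_pos'],goto([.6147,-.1778,.0558],np.pi-.029))
```

```text
[ 0.61569245 -0.1780944   0.12230562] (array([-0.006,  0.023,  1.33 ]), array([-0.029, -0.007, -0.001]))
```

Request:
drive_tool:
  rows:
    - {"dx": 0,"dy": 0.02,"dz": 0.5,"wx": 0,"wy": 0,"wz": 0,"hand": 60}
    - {"dx": 0,"dy": 0.02,"dz": 1.0,"wx": 0,"wy": 0,"wz": 0,"hand": 60}
    - {"dx": 0,"dy": 0.02,"dz": 1.25,"wx": 0,"wy": 0,"wz": 0,"hand": 60}
    - {"dx": 0,"dy": 0.02,"dz": 1.33,"wx": 0,"wy": 0,"wz": 0,"hand": 50}
    - {"dx": 0,"dy": 0.02,"dz": 1.33,"wx": 0,"wy": 0,"wz": 0,"hand": 35}
    - {"dx": 0,"dy": 0.02,"dz": 1.33,"wx": 0,"wy": 0,"wz": 0,"hand": 31}
    - {"dx": 0,"dy": 0.02,"dz": 1.33,"wx": 0,"wy": 0,"wz": 0,"hand": 22}
    - {"dx": 0,"dy": 0.02,"dz": 1.33,"wx": 0,"wy": 0,"wz": 0,"hand": 22}
    - {"dx": 0,"dy": 0.02,"dz": 1.33,"wx": 0,"wy": 0,"wz": 0,"hand": 22}
    - {"dx": 0,"dy": 0.02,"dz": 1.33,"wx": 0,"wy": 0,"wz": 0,"hand": 22}
    - {"dx": 0,"dy": 0.02,"dz": 1.2,"wx": 0,"wy": 0,"wz": 0,"hand": 22}
    - {"dx": 0,"dy": 0.02,"dz": 1.05,"wx": 0,"wy": 0,"wz": 0,"hand": 22}
    - {"dx": -0.03,"dy": 0.02,"dz": 1.05,"wx": 0,"wy": 0,"wz": 0,"hand": 22}
    - {"dx": -0.05,"dy": 0.02,"dz": 1.05,"wx": 0,"wy": 0,"wz": 0,"hand": 22}
    - {"dx": -0.05,"dy": 0.02,"dz": 1.05,"wx": 0,"wy": 0,"wz": 0,"hand": 22}
    - {"dx": -0.05,"dy": 0.02,"dz": 1.15,"wx": 0,"wy": 0,"wz": 0,"hand": 22}
    - {"dx": -0.05,"dy": 0.02,"dz": 1.25,"wx": 0,"wy": 0,"wz": 0,"hand": 22}
    - {"dx": -0.05,"dy": 0.02,"dz": 1.32,"wx": 0,"wy": 0,"wz": 0,"hand": 22}
    - {"dx": -0.05,"dy": 0.02,"dz": 1.33,"wx": 0,"wy": 0,"wz": 0,"hand": 22}
    - {"dx": -0.05,"dy": 0.02,"dz": 1.33,"wx": 0,"wy": 0,"wz": 0,"hand": 22}

```text
clock: 27.0
eef_pos: [0.6154, -0.1755, 0.056]
tool_rot: [-0.697, 0.717, -0.002, 0.001]
ft_force: [0.8, 0.1, 4.5]
grip_width: 0.0266
grasp_force: 60.1
```

Request:
drive_tool:
  rows:
    - {"dx": 0,"dy": 0,"dz": 0,"wx": 0,"wy": 0,"wz": 0,"hand": 27}
    - {"dx": 0,"dy": 0,"dz": 0,"wx": 0,"wy": 0,"wz": 0,"hand": 29}
    - {"dx": 0,"dy": 0,"dz": 0,"wx": 0,"wy": 0,"wz": 0,"hand": 32}
    - {"dx": 0,"dy": 0,"dz": 0,"wx": 0,"wy": 0,"wz": 0,"hand": 38}
    - {"dx": 0,"dy": 0,"dz": 0,"wx": 0,"wy": 0,"wz": 0,"hand": 50}
    - {"dx": 0,"dy": 0,"dz": 0,"wx": 0,"wy": 0,"wz": 0,"hand": 60}
    - {"dx": 0,"dy": 0,"dz": 0,"wx": 0,"wy": 0,"wz": 0,"hand": 60}
    - {"dx": 0,"dy": 0,"dz": -0.5,"wx": 0,"wy": 0,"wz": 0,"hand": 60}
    - {"dx": 0,"dy": 0,"dz": -1.3,"wx": 0,"wy": 0,"wz": 0,"hand": 60}
    - {"dx": 0,"dy": 0,"dz": -2.3,"wx": 0,"wy": 0,"wz": 0,"hand": 60}
    - {"dx": 0,"dy": 0,"dz": -3.3,"wx": 0,"wy": 0,"wz": 0,"hand": 60}
    - {"dx": 0,"dy": 0,"dz": -4.0,"wx": 0,"wy": 0,"wz": 0,"hand": 60}
    - {"dx": 0,"dy": 0,"dz": -4.0,"wx": 0,"wy": 0,"wz": 0,"hand": 60}
    - {"dx": 0,"dy": 0,"dz": -4.0,"wx": 0,"wy": 0,"wz": 0,"hand": 60}

```text
clock: 28.4
eef_pos: [0.6144, -0.1755, 0.2556]
tool_rot: [-0.697, 0.717, -0.001, 0.001]
ft_force: [0.3, -0.3, 0.7]
grip_width: 0.0596
grasp_force: 0.0
```

Run:
```python
from h import *
print(bot.get_obs()['eef_pos'],goto([.4040,-.135,.22],np.radians(95.5)))
```

```text
[ 0.61436612 -0.17548416  0.2555551 ] (array([-0.687,  4.231,  0.699]), array([-3.2000e-02,  1.6000e-02,  1.6566e+01]))
```

Now back above the gauge.

Request:
drive_tool:
  rows:
    - {"dx": 0,"dy": 0.6,"dz": 0,"wx": 0,"wy": 0,"wz": 1.6,"hand": 60}
    - {"dx": -0.1,"dy": 1.2,"dz": 0,"wx": 0,"wy": 0,"wz": 3.2,"hand": 60}
    - {"dx": -0.2,"dy": 1.8,"dz": 0,"wx": 0,"wy": 0,"wz": 4.8,"hand": 60}
    - {"dx": -0.3,"dy": 2.4,"dz": 0,"wx": 0,"wy": 0,"wz": 6.4,"hand": 60}
    - {"dx": -0.4,"dy": 3.0,"dz": 0,"wx": 0,"wy": 0,"wz": 8,"hand": 60}
    - {"dx": -0.5,"dy": 3.5,"dz": 0.1,"wx": 0,"wy": 0,"wz": 9.6,"hand": 60}
    - {"dx": -0.6,"dy": 3.9,"dz": 0.2,"wx": 0,"wy": 0,"wz": 11.2,"hand": 60}
    - {"dx": -0.69,"dy": 4.2,"dz": 0.3,"wx": 0,"wy": 0,"wz": 12.8,"hand": 60}
    - {"dx": -0.69,"dy": 4.23,"dz": 0.5,"wx": 0,"wy": 0,"wz": 14.4,"hand": 60}
    - {"dx": -0.69,"dy": 4.23,"dz": 0.7,"wx": 0,"wy": 0,"wz": 16,"hand": 60}
    - {"dx": -0.69,"dy": 4.23,"dz": 0.7,"wx": 0,"wy": 0,"wz": 16.55,"hand": 60}
    - {"dx": -0.69,"dy": 4.23,"dz": 0.7,"wx": 0,"wy": 0,"wz": 16.55,"hand": 60}
    - {"dx": -0.69,"dy": 4.23,"dz": 0.7,"wx": 0,"wy": 0,"wz": 16.55,"hand": 60}
    - {"dx": -0.69,"dy": 4.23,"dz": 0.7,"wx": 0,"wy": 0,"wz": 16.55,"hand": 60}

```text
clock: 29.8
eef_pos: [0.4032, -0.1346, 0.2188]
tool_rot: [-0.049, 0.999, 0.0, -0.0]
ft_force: [0.3, 0.2, 0.0]
grip_width: 0.0601
grasp_force: 0.0
```

Run:
```python
from h import *
o=bot.get_obs(); print(o['eef_pos'],goto([.4035,-.135,.14],np.radians(95.5)))
np.set_printoptions(linewidth=250)
g=cv2.cvtColor(bot.camera('top'),cv2.COLOR_RGB2GRAY)
print(g[159:161,356:376]);print(g[160:163,402:424]); print(g[165:168,350:360]); print(g[164:170,372:381]);print(g[164:170,398:408])
print(g[155:182,390])
```

```text
[ 0.40318231 -0.13458741  0.21882502] (array([-0.007, -0.009,  1.576]), array([ 0.005, -0.011,  0.024]))
[[149 149 154 129 154 216 207 207 207 212 205 209 205 205 209 209 186 145 148 144]
 [151 153 156 129 121 178 168 173 177 175 173 175 179 176 176 183 172 150 152 149]]
[[156 148 137 111 167 225 222 219 219 221 218 214 212 213 215 216 193 149 149 150 147 149]
 [153 150 120  77 146 211 206 204 202 211 216 218 218 214 217 215 196 145 148 151 153 147]
 [142 145  93  54 121 173 165 165 171 169 170 168 168 173 167 169 160 150 148 150 152 152]]
[[ 80  94  88  86  82 154 219 208 214 211]
 [ 74  88  85  90  83 152 214 210 207 206]
 [ 64  74  80  72  77 136 184 178 178 180]]
[[156 157 159 135 132 173 177 178 177]
 [176 175 175 162 148 185 184 185 186]
 [187 189 188 172 166 192 189 191 196]
 [189 188 186 167 158 185 184 176 154]
 [168 169 175 152 141 176 174 169 162]
 [148 150 149 138 134 160 160 159 167]]
[[174 172 165 173 155 127  96 115 136 142]
 [189 189 187 185 184 178 176 173 176 170]
 [207 205 206 208 207 207 211 213 207 205]
 [227 227 228 227 218 211 221 222 221 221]
 [213 215 214 221 208 190 201 199 203 203]
 [193 196 200 203 187 164 168 174 178 177]]
[151 157 156 153 156 159 159 137 156 177 191 207 217 196 179 162 135 106  70  72  76  79  74  72 146 164 144]
```

The shaft moved about 1 px left, so the blocks are now within about 1 mm of the seat middles. I'll grip the gauge column.

Request:
drive_tool:
  rows:
    - {"dx": 0,"dy": 0,"dz": 0.5,"wx": 0,"wy": 0,"wz": 0,"hand": 60}
    - {"dx": 0,"dy": 0,"dz": 1.0,"wx": 0,"wy": 0,"wz": 0,"hand": 60}
    - {"dx": 0,"dy": 0,"dz": 1.4,"wx": 0,"wy": 0,"wz": 0,"hand": 60}
    - {"dx": 0,"dy": 0,"dz": 1.57,"wx": 0,"wy": 0,"wz": 0,"hand": 45}
    - {"dx": 0,"dy": 0,"dz": 1.57,"wx": 0,"wy": 0,"wz": 0,"hand": 30}
    - {"dx": 0,"dy": 0,"dz": 1.57,"wx": 0,"wy": 0,"wz": 0,"hand": 22}
    - {"dx": 0,"dy": 0,"dz": 1.57,"wx": 0,"wy": 0,"wz": 0,"hand": 18}
    - {"dx": 0,"dy": 0,"dz": 1.57,"wx": 0,"wy": 0,"wz": 0,"hand": 15}
    - {"dx": 0,"dy": 0,"dz": 1.57,"wx": 0,"wy": 0,"wz": 0,"hand": 8}
    - {"dx": 0,"dy": 0,"dz": 1.57,"wx": 0,"wy": 0,"wz": 0,"hand": 8}
    - {"dx": 0,"dy": 0,"dz": 1.57,"wx": 0,"wy": 0,"wz": 0,"hand": 8}
    - {"dx": 0,"dy": 0,"dz": 1.57,"wx": 0,"wy": 0,"wz": 0,"hand": 8}

```text
clock: 31.05
eef_pos: [0.4041, -0.1346, 0.1419]
tool_rot: [-0.049, 0.999, -0.0, 0.001]
ft_force: [-1.6, 1.8, 5.6]
grip_width: 0.013
grasp_force: 59.1
```

Run:
```python
from h import *
o=bot.get_obs(); print(o['eef_pos'],o['grip_width'],o['grasp_force'],o['ft_force'])
print(px2w('top',389.2,167.3,.063))
```

```text
[ 0.40414345 -0.13458932  0.14189993] 0.013016987713092685 59.12802994251251 [-1.61509355  1.75232108  5.58521305]
[ 0.61611839 -0.17821848  0.063     ]
```

Request:
drive_tool:
  rows:
    - {"dx": 0,"dy": 0,"dz": -0.2,"wx": 0,"wy": 0,"wz": 0,"hand": 8}
    - {"dx": 0,"dy": 0,"dz": -0.5,"wx": 0,"wy": 0,"wz": 0,"hand": 8}
    - {"dx": 0,"dy": 0,"dz": -1,"wx": 0,"wy": 0,"wz": 0,"hand": 8}
    - {"dx": 0,"dy": 0,"dz": -1.5,"wx": 0,"wy": 0,"wz": 0,"hand": 8}
    - {"dx": 0,"dy": 0,"dz": -1.9,"wx": 0,"wy": 0,"wz": 0,"hand": 8}
    - {"dx": 0,"dy": 0,"dz": -2.1,"wx": 0,"wy": 0,"wz": 0,"hand": 8}
    - {"dx": 0,"dy": 0,"dz": -2.1,"wx": 0,"wy": 0,"wz": 0,"hand": 8}
    - {"dx": 0,"dy": 0,"dz": -2.1,"wx": 0,"wy": 0,"wz": 0,"hand": 8}

```text
clock: 31.85
eef_pos: [0.4028, -0.1345, 0.2449]
tool_rot: [-0.049, 0.999, 0.0, -0.001]
ft_force: [0.4, 0.4, -5.3]
grip_width: 0.0128
grasp_force: 58.8
```

Run:
```python
from h import *
o=bot.get_obs(); print(o['eef_pos'],o['ft_force'],goto([.671,-.1786,.245],np.pi/2-.029))
```

```text
[ 0.40279886 -0.13452611  0.24486708] [ 0.44194955  0.38460421 -5.2949343 ] (array([-5.253, -1.399, -0.012]), array([ 0.006, -0.02 ,  1.448]))
```

Request:
drive_tool:
  rows:
    - {"dx": -0.2,"dy": -0.1,"dz": 0,"wx": 0,"wy": 0,"wz": 0.1,"hand": 8}
    - {"dx": -0.6,"dy": -0.2,"dz": 0,"wx": 0,"wy": 0,"wz": 0.2,"hand": 8}
    - {"dx": -1.1,"dy": -0.3,"dz": 0,"wx": 0,"wy": 0,"wz": 0.3,"hand": 8}
    - {"dx": -1.6,"dy": -0.4,"dz": 0,"wx": 0,"wy": 0,"wz": 0.4,"hand": 8}
    - {"dx": -2.1,"dy": -0.6,"dz": 0,"wx": 0,"wy": 0,"wz": 0.6,"hand": 8}
    - {"dx": -2.6,"dy": -0.7,"dz": 0,"wx": 0,"wy": 0,"wz": 0.8,"hand": 8}
    - {"dx": -3.1,"dy": -0.8,"dz": 0,"wx": 0,"wy": 0,"wz": 0.9,"hand": 8}
    - {"dx": -3.6,"dy": -1.0,"dz": 0,"wx": 0,"wy": 0,"wz": 1.1,"hand": 8}
    - {"dx": -4.1,"dy": -1.1,"dz": 0,"wx": 0,"wy": 0,"wz": 1.2,"hand": 8}
    - {"dx": -4.6,"dy": -1.2,"dz": 0,"wx": 0,"wy": 0,"wz": 1.3,"hand": 8}
    - {"dx": -5.0,"dy": -1.3,"dz": 0,"wx": 0,"wy": 0,"wz": 1.4,"hand": 8}
    - {"dx": -5.2,"dy": -1.4,"dz": 0,"wx": 0,"wy": 0,"wz": 1.45,"hand": 8}
    - {"dx": -5.25,"dy": -1.4,"dz": 0,"wx": 0,"wy": 0,"wz": 1.45,"hand": 8}
    - {"dx": -5.25,"dy": -1.4,"dz": 0,"wx": 0,"wy": 0,"wz": 1.45,"hand": 8}
    - {"dx": -5.25,"dy": -1.4,"dz": 0,"wx": 0,"wy": 0,"wz": 1.45,"hand": 8}
    - {"dx": -5.25,"dy": -1.4,"dz": 0,"wx": 0,"wy": 0,"wz": 1.45,"hand": 8}

```text
clock: 33.45
eef_pos: [0.6709, -0.1787, 0.2459]
tool_rot: [0.015, 1.0, 0.0, -0.0]
ft_force: [-0.9, -0.2, -4.3]
grip_width: 0.0132
grasp_force: 58.7
```

Run:
```python
from h import *
o=bot.get_obs(); print(o['eef_pos'],o['ft_force'],goto([.671,-.1786,.1669+.008],np.pi/2-.029))
s=bot.camera('side')
cv2.imwrite('pics/g10.png',cv2.resize(s[95:215,230:350,::-1],(600,600),interpolation=2))
z=o['eef_pos'][2]-.1419; c=o['eef_pos']
print('pred foot bottom',z,'stylus px',w2px('side',[c[0]-.056,c[1]+.0016,z+.0505]),'col top px',w2px('side',[c[0],c[1],z+.165]))
```

```text
[ 0.6709248  -0.178738    0.24586009] [-0.9478258  -0.16095236 -4.27300236] (array([-0.002,  0.003,  1.419]), array([ 0.001, -0.006, -0.003]))
pred foot bottom 0.10396009097439785 stylus px [298.02083515 147.68678721] col top px [278.90868839 110.54981726]
```

View pics/g10.png

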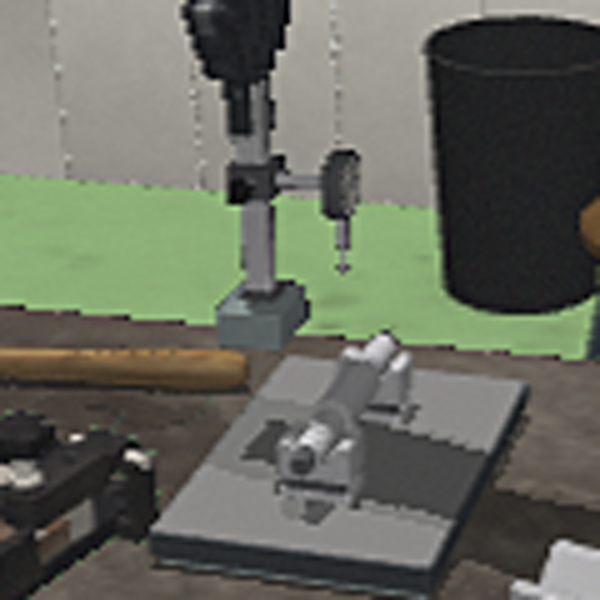

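The stylus ball is at (298.6,148.4), predicted (298.0,147.7), and the gauge hangs upright. I'll lower it to just above contact and check.

Request:
drive_tool:
  rows:
    - {"dx": 0,"dy": 0,"dz": 0.3,"wx": 0,"wy": 0,"wz": 0,"hand": 8}
    - {"dx": 0,"dy": 0,"dz": 0.7,"wx": 0,"wy": 0,"wz": 0,"hand": 8}
    - {"dx": 0,"dy": 0,"dz": 1.05,"wx": 0,"wy": 0,"wz": 0,"hand": 8}
    - {"dx": 0,"dy": 0,"dz": 1.25,"wx": 0,"wy": 0,"wz": 0,"hand": 8}
    - {"dx": 0,"dy": 0,"dz": 1.35,"wx": 0,"wy": 0,"wz": 0,"hand": 8}
    - {"dx": 0,"dy": 0,"dz": 1.35,"wx": 0,"wy": 0,"wz": 0,"hand": 8}
    - {"dx": 0,"dy": 0,"dz": 1.35,"wx": 0,"wy": 0,"wz": 0,"hand": 8}

```text
clock: 34.2
eef_pos: [0.672, -0.179, 0.1795]
tool_rot: [0.015, 1.0, -0.0, 0.001]
ft_force: [-0.1, -0.3, -4.7]
grip_width: 0.0129
grasp_force: 58.7
```

Run:
```python
from h import *
o=bot.get_obs(); print(o['eef_pos'],o['ft_force'],goto([.671,-.1786,.1669],np.pi/2-.029))
s=bot.camera('side').copy(); s=cv2.resize(s[140:220,260:340,::-1],(600,600),interpolation=2)
ctr=np.array([.615,-.177,.063]);e=np.array([.029,1,0])
for t,zz in ((-.032,.014),(.032,.014),(.095,0),(0,.014)):
    u,v=w2px('side',ctr+t*e+[0,0,zz]); cv2.circle(s,(int((u-260+.5)*7.5),int((v-140+.5)*7.5)),3,(0,0,255),-1)
cv2.imwrite('pics/g11.png',s)
```

```text
[ 0.67195586 -0.17896537  0.17947621] [-0.07644774 -0.30674011 -4.72697864] (array([0.02 , 0.007, 0.251]), array([-0.005,  0.02 , -0.002]))
```

View pics/g11.png

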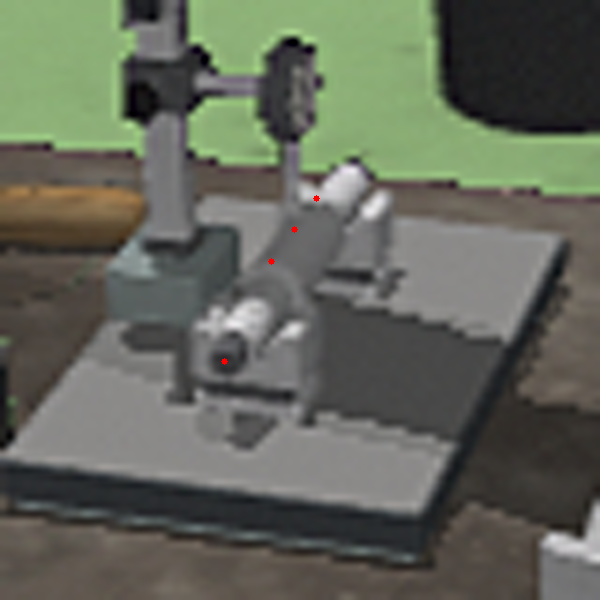

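The stylus at (295,205) hangs straight above the projected mid-length top point at (294,230). I'll lower it slowly.

Request:
drive_tool:
  rows:
    - {"dx": 0.01,"dy": 0,"dz": 0.08,"wx": 0,"wy": 0,"wz": 0,"hand": 8}
    - {"dx": 0.01,"dy": 0,"dz": 0.14,"wx": 0,"wy": 0,"wz": 0,"hand": 8}
    - {"dx": 0.01,"dy": 0,"dz": 0.19,"wx": 0,"wy": 0,"wz": 0,"hand": 8}
    - {"dx": 0.01,"dy": 0,"dz": 0.22,"wx": 0,"wy": 0,"wz": 0,"hand": 8}
    - {"dx": 0.01,"dy": 0,"dz": 0.24,"wx": 0,"wy": 0,"wz": 0,"hand": 8}
    - {"dx": 0.01,"dy": 0,"dz": 0.24,"wx": 0,"wy": 0,"wz": 0,"hand": 8}
    - {"dx": 0.01,"dy": 0,"dz": 0.24,"wx": 0,"wy": 0,"wz": 0,"hand": 8}

```text
clock: 34.95
eef_pos: [0.6711, -0.1788, 0.1671]
tool_rot: [0.015, 1.0, -0.0, 0.0]
ft_force: [-1.2, 0.7, 0.4]
grip_width: 0.0131
grasp_force: 59.4
```

The foot is down (wrist force about 0), so I'll release and retreat upward.

Request:
drive_tool:
  rows:
    - {"dx": 0,"dy": 0,"dz": 0,"wx": 0,"wy": 0,"wz": 0,"hand": 8}
    - {"dx": 0,"dy": 0,"dz": 0,"wx": 0,"wy": 0,"wz": 0,"hand": 14}
    - {"dx": 0,"dy": 0,"dz": 0,"wx": 0,"wy": 0,"wz": 0,"hand": 18}
    - {"dx": 0,"dy": 0,"dz": 0,"wx": 0,"wy": 0,"wz": 0,"hand": 25}
    - {"dx": 0,"dy": 0,"dz": 0,"wx": 0,"wy": 0,"wz": 0,"hand": 40}
    - {"dx": 0,"dy": 0,"dz": 0,"wx": 0,"wy": 0,"wz": 0,"hand": 45}
    - {"dx": 0,"dy": 0,"dz": 0,"wx": 0,"wy": 0,"wz": 0,"hand": 45}
    - {"dx": 0,"dy": 0,"dz": -0.4,"wx": 0,"wy": 0,"wz": 0,"hand": 45}
    - {"dx": 0,"dy": 0,"dz": -1.0,"wx": 0,"wy": 0,"wz": 0,"hand": 45}
    - {"dx": 0,"dy": 0,"dz": -1.7,"wx": 0,"wy": 0,"wz": 0,"hand": 45}
    - {"dx": 0,"dy": 0,"dz": -2.2,"wx": 0,"wy": 0,"wz": 0,"hand": 45}
    - {"dx": 2,"dy": 0,"dz": -2.4,"wx": 0,"wy": 0,"wz": 0,"hand": 45}
    - {"dx": 3,"dy": 1,"dz": -2.4,"wx": 0,"wy": 0,"wz": 0,"hand": 45}
    - {"dx": 4,"dy": 3,"dz": -2.4,"wx": 0,"wy": 0,"wz": 0,"hand": 45}
    - {"dx": 5,"dy": 5,"dz": -2.4,"wx": 0,"wy": 0,"wz": 0,"hand": 45}
    - {"dx": 5,"dy": 6,"dz": -2.4,"wx": 0,"wy": 0,"wz": 0,"hand": 45}
    - {"dx": 5,"dy": 7,"dz": -2.4,"wx": 0,"wy": 0,"wz": 0,"hand": 45}
    - {"dx": 5,"dy": 7,"dz": -2.4,"wx": 0,"wy": 0,"wz": 0,"hand": 45}
    - {"dx": 5,"dy": 7,"dz": -2.4,"wx": 0,"wy": 0,"wz": 0,"hand": 45}

```text
clock: 36.85
eef_pos: [0.4512, 0.1176, 0.2865]
tool_rot: [0.015, 1.0, 0.0, 0.001]
ft_force: [1.3, 0.8, 0.3]
grip_width: 0.0449
grasp_force: 0.0
```

Run:
```python
from h import *
o=bot.get_obs(); print(o['eef_pos'],o['ft_force'])
s=bot.camera('side');t=bot.camera('top')
cv2.imwrite('pics/g12.png',np.hstack([cv2.resize(s[120:220,250:350,::-1],(400,400),interpolation=2),cv2.resize(t[120:220,330:430,::-1],(400,400),interpolation=2)]))
```

```text
[0.45121663 0.11763969 0.28645777] [1.29296404 0.76880148 0.27992183]
```

View pics/g12.png

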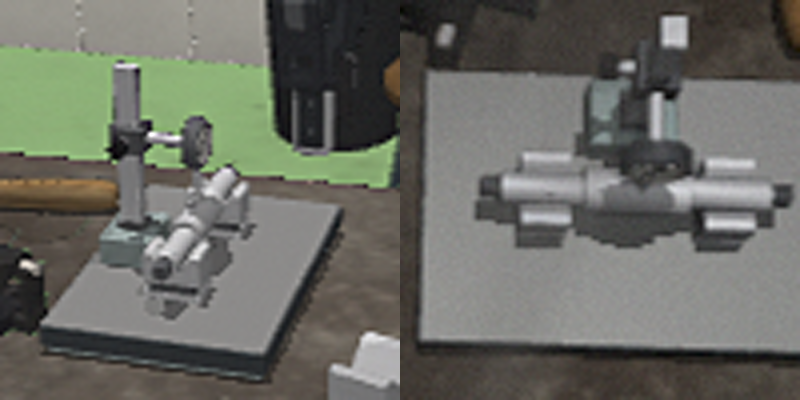

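The gauge stands upright behind the shaft, with its stylus down on the thick middle near mid-length (top-view composite about 643,178). The shaft is seated in both V's and the robot is clear of everything.

```bash
python3 -c "
from workcell import bot
print(bot.job_done())"
```

```text
the job is handed in; nothing more can be done
None
```

I handed the job in at about 37 s. The shaft lies in the two V-blocks along the plate's centre, and the gauge stands behind it with its stylus pressed on the thick middle. I judged this from the camera pictures; the stylus travel itself was not measured.

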